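# Twist the sample cup home in the analyser and start the scan

## Robot

A 6-joint arm with a two-finger parallel gripper is mounted at the origin on the work surface. World frame = base frame: x ahead of the robot, y to its left, z up, the work surface at z = 0. Lengths are in m, angles in rad, forces in N, time in s.
With the tool pointing down it reaches from about 0.325 to 0.9 m from the base axis. Payload 6.1 kg.
Tool frame: the origin (TCP) lies at the very end of the fingers, on their centre line; the grasp point (between the pads) lies 19 mm behind it; z points along the fingers, x is the direction in which the jaws open and shut, and the axes are right-handed (so a half turn about z gives the same grasp; the last joint's range is limited). The gripper opens to 85 mm and grips with 20 to 120 N. Pads are 22 mm wide; open, the fingers measure 114 mm over their backs; the gripper's body (76 mm by 85 mm) begins 54 mm behind the grasp point. The pads swing forward as they close: fully open they stand 13 mm farther back than shut.
Start: joints at [-1.238, 0.22, 1.526, -0, 1.395, -0.126], TCP at [0.277, -0.56, 0.231] pointing down, gripper open.
Joint ranges: [-2.98, 2.98], [-0.91, 2.08], [0.09, 2.57], [-1.24, 4.39], [0.2, 2.65], [-2.68, 2.68]. Speed limits (rad/s): [2.57, 2.57, 3.01, 3.14, 3.14, 3.14].

## Interface

Orientations are given as a unit quaternion [x, y, z, w].
In Python, from plant import readout, eyes, bot gives the robot as it stands.
- The arm moves only by the tool servo_tool, never from a script. Its argument "targets" is a list of rows, each a list of 3 entries, a list of its own where there are three numbers: the opening, from 0 (shut) to 1 (fully open), then the shift along the tool's x, y, z in m, then the turn about the tool's z in degrees. In form: [[hand, [x, y, z], roll], ...]. A call has 1 to 20 rows; each row shifts and turns the commanded pose from where the row before left it, along the tool's axes as they then stand; what a row does not reach is not made up. A row lasts 1/12 s, in which the tool goes at most 41.7 mm and 7.16 degrees, less where a joint would pass 70% of its speed; a pose out of reach is approached as far as the arm can. A call with a gripper value outside its range is refused whole. The fingers move at their own pace and stop on an object; the grip force is fixed at half the most. Time passes only in rows, so rows that do not move let the fingers close. It gives the time, the measured TCP pose, the force and the opening at its end, in the units of the state.
- readout.read_state(): the state, without advancing time (a new reading comes with each control period).
- eyes.grab_frame(name): name is "scene" or "top" or "wrist"; returns a dict with "pixels" (384x512x3 uint8, red, green, blue), "mtx" (3x3 intrinsics, pixels), "pose" (4x4, takes a point from camera to world coordinates). Camera axes: x right, y up, looking along -z (the intrinsics and any distortion apply to the point x, -y, -z); pixel columns grow to the right and rows downward; lengths in m; the calibration is good to about 2 mm. A picture is of the moment at which its call begins. There is no depth.
- bot.hand_in(): hands the job in, once; it reports no verdict.
The state is a dict: "time_s": time; "q": joint angles; "qvel": joint speeds; "effort": joint torques, N m; "eef_pos": TCP position; "eef_rot": TCP orientation; "force": force on the tool from outside, world axes, zero at the start; "ft_torque": the same for the moment, N m; "finger_gap": opening from 0.0 (shut) to 1.0 (fully open).
Only numpy, scipy, OpenCV 4.12 (cv2) and the standard library are available. Lean on these libraries where they do the work, as an engineer would, in place of code of your own. Each camera call takes 0.05 s, during which the arm holds its last target.

## Task

Take the sample cup with the blue bar from the aluminium tray and load it into the analyser's sloping well: enter it square to the slope with its bar in line with the white mark, then press and twist it clockwise, against the drag of the well, until the bar lines up with the green mark and the cup is fully home on its seat. Once it is home, let go, press the green start button right down and let it spring back, leaving everything else on the bench where it is.

Things in the scene. Friction and masses are not known exactly. Their poses are not given: they have to be found in the camera images.
- sample_cup: black round cup, 56 mm diameter, 60 mm tall, foot bevelled over 8 mm to 45 mm, pale disc on top and across it an upright blue bar 56 long x 12 thick x 30 mm tall (top 90 mm above the foot). Two steel lugs 9 mm wide reach 36.5 mm from the axis, in line with the bar, 22 to 30 mm above the foot. 0.2 to 0.4 kg. Origin: centre of its underside; z up its axis; x along the bar (either way round is the same)
- reference_cup: same cup with a yellow bar, beside the sample cup on the tray; leave it
- well: round well in the analyser's sloping face, fixed. Origin: centre of its seat (floor), where the cup's underside ends up; z: the well's axis, 30 degrees from vertical, out of the slope; x: up the slope, towards the green mark; y: left when facing the slope. Bore 60 mm, seat 50 mm below the rim. Four sprung white shoes near the seat grip the cup: sinking it takes 10 to 20 N and turning it at the same time
- well_rim (a point): centre of the well's mouth, level with the top of its aluminium rim, which is 89 mm across and stands 12 mm proud of the black face. The rim's inner flange has two opposite openings for the cup's lugs, centred 60 and -120 degrees about the well's z from its x; a lug enters within about 6 degrees of them
- white_mark (a point): white line on the face, 57 mm from the well's axis at +60 degrees from its x: the entry position. Here the lugs land on a ledge, the cup 10 mm short of its seat. From here the bar turns 60 degrees clockwise seen from above the slope (negative about the well's z); the ledge ramps down under the lugs between about 45 and 8 degrees
- green_mark (a point): green line on the face, 57 mm from the well's axis on its x: the final position. The cup can sink fully home when its bar is 8 to -4 degrees from here; at -4 the lugs meet a stop. Turning takes under 1 N m
- start (a joint): travel of the green start button, m: 0 released, 0.006 fully down (5 N, springs back); count on more than 0.0045
- start_top (a point): centre of the top of the green start button (30 mm diameter, grey collar 46 mm, top standing 18 mm off the face), on the same sloping face 130 mm to the right of the well (along the well's -y) and 35 mm down the slope. It is pressed into the slope, along the well's -z
- analyser: the analyser, fixed, black with blue side panels, 300 deep x 324 wide x 197 mm tall. Origin: centre of its underside; x to its back; the sloping face rises from 70 mm at the front to 191 mm, 210 mm farther back, then a flat deck
- tray: fixed aluminium tray 130 x 280 mm with a 12 mm rim, floor 4 mm above the bench; the two cups stand on it about 136 mm apart along its y. Origin: centre of its underside
- spare_cup: same cup with a red bar, standing on the bench; leave it
- tamper: aluminium hand tamper, 48 mm diameter, 100 mm tall; leave it
- jar: amber jar, 68 mm diameter, 95 mm tall; leave it
- brush: cleaning brush, 160 mm long, lying; leave it
- scanner: hand scanner, grey head and black grip, about 145 mm long, 35 mm tall; leave it
- scrap_pot: white ceramic pot, 90 mm across, 80 mm tall; leave it

How it is judged:
On the way, in this order (a step that is already met when the one before it is completed fails the run):
1. the sample cup is fully home in the well, square, with its bar at the green mark (z of sample_cup in the frame of well between -0.004 and 0.002 m and x of sample_cup in the frame of well between -0.004 and 0.004 m and y of sample_cup in the frame of well between -0.004 and 0.004 m and angle between the z axis of sample_cup and the z axis of well, either way round below 0.06 rad and angle between the x axis of sample_cup and the x axis of well, either way round below 0.17 rad), for 0.3 s.
2. the start button is pressed right down (value of joint start above 0.0045 m), for 0.04 s.
At the end, for the whole second after the job is handed in: The sample cup stands on the well's seat (within 2 mm of it along the axis and 4 mm across), square within 3 degrees, its bar within 10 degrees of the green mark, at rest, and the start button is back up (under 1.5 mm) (all of step 1 and value of joint start below 0.0015 m and linear speed of sample_cup below 0.02 m/s and velocity of joint start below 0.02 m/s); the robot touches nothing.
It fails at once if the start button is pressed before the sample cup is home (value of joint start above 0.0045 m and not (z of sample_cup in the frame of well between -0.004 and 0.002 m and x of sample_cup in the frame of well between -0.004 and 0.004 m and y of sample_cup in the frame of well between -0.004 and 0.004 m and angle between the z axis of sample_cup and the z axis of well, either way round below 0.06 rad and angle between the x axis of sample_cup and the x axis of well, either way round below 0.17 rad)).
It fails at once if another thing on the bench is moved more than 25 mm (distance of any of reference_cup, spare_cup, tamper, jar, brush, scanner, scrap_pot from where it was at the start of the episode above 0.025 m).
It also fails if it takes over 48 s, if anything falls off the work surface, if the arm or the gripper's body presses on something with over 40 N, if the wrist force passes 120 N, or if a joint passes its speed limit or range.

## Working session

There is one attempt and no reset: what is moved stays moved. The work goes in short steps, Python scripts to look and compute and a tool call to move; the robot and the scene stay as the last step left them, time stands still between calls to the robot, and variables do not carry over. Pictures are saved under pics/ and viewed, and the job is handed in when it is done.

Besides the shell and the picture viewer there is one more tool, called after "Request:" as name(argument=value, ...) on one line, values as JSON. servo_tool: Moves the arm, as the interface text tells. Its arguments: {"type":"object","properties":{"targets":{"type":"array"}},"required":["targets"]}

```bash
mkdir -p pics; ls; python3 - <<'E'
from plant import readout, eyes, bot
import cv2,numpy as np
s=readout.read_state(); print(s)
for n in ["scene","top","wrist"]:
    f=eyes.grab_frame(n); cv2.imwrite(f"pics/{n}0.png",cv2.cvtColor(f["pixels"],cv2.COLOR_RGB2BGR)); print(n,f["mtx"].tolist(),np.round(f["pose"],4).tolist(), [k for k in f])
    np.savez(f"pics/{n}0.npz",**{k:f[k] for k in("pixels","mtx","pose")})
E
```

```text
pics
{'time_s': 0.0, 'q': array([-1.23811525e+00,  2.21255174e-01,  1.52759051e+00,  1.27954576e-06,
        1.39468680e+00, -1.26102080e-01]), 'qvel': array([-0.00013545,  0.00028113,  0.00116352,  0.00049715, -0.00124908,
        0.00095684]), 'effort': array([-1.93879903e-03, -4.96914661e+01, -3.89394951e+01, -4.24241243e-04,
        1.11596109e-02,  1.25189544e-05]), 'eef_pos': array([ 0.2765866 , -0.55980756,  0.23019214]), 'eef_rot': array([ 8.49369137e-01, -5.27798379e-01, -7.52496527e-04, -6.11955067e-04]), 'force': array([-0.54554578,  0.9130494 ,  0.44909992]), 'ft_torque': array([-0.02395701,  0.04071283, -0.04699588]), 'finger_gap': 0.9995188509162353}
scene [[477.08646016219154, 0.0, 258.66660320881493], [0.0, 477.08646016219154, 186.65892563049567], [0.0, 0.0, 1.0]] [[-0.0307, -0.7588, 0.6506, 1.3435], [0.9994, -0.0123, 0.0329, 0.177], [-0.017, 0.6512, 0.7587, 0.9811], [0.0, 0.0, 0.0, 1.0]] ['pixels', 'mtx', 'pose']
top [[472.92779745428135, 0.0, 257.272194143554], [0.0, 472.92779745428135, 189.97783869125337], [0.0, 0.0, 1.0]] [[0.1442, 0.964, -0.2235, 0.277], [-0.9895, 0.1419, -0.0266, 0.1174], [0.0061, 0.225, 0.9743, 1.4102], [0.0, 0.0, 0.0, 1.0]] ['pixels', 'mtx', 'pose']
wrist [[269.8213847993083, 0.0, 261.976764637544], [0.0, 269.8213847993083, 186.22866018176575], [0.0, 0.0, 1.0]] [[0.4425, 0.8562, 0.2665, 0.3454], [-0.8967, 0.4231, 0.1297, -0.5275], [-0.0017, -0.2963, 0.9551, 0.3737], [0.0, 0.0, 0.0, 1.0]] ['pixels', 'mtx', 'pose']
```

View pics/scene0.png

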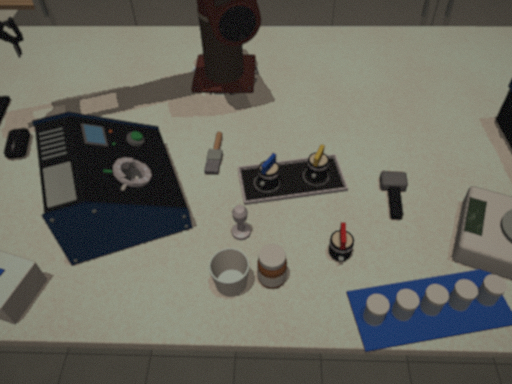

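View pics/top0.png

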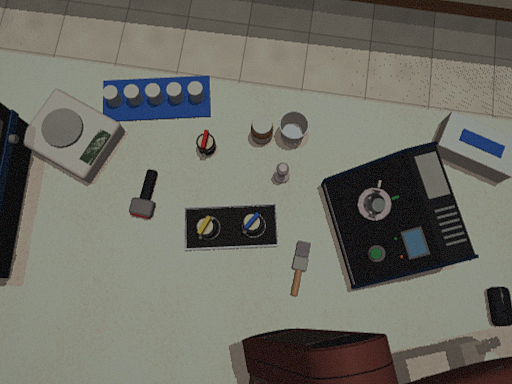

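View pics/wrist0.png

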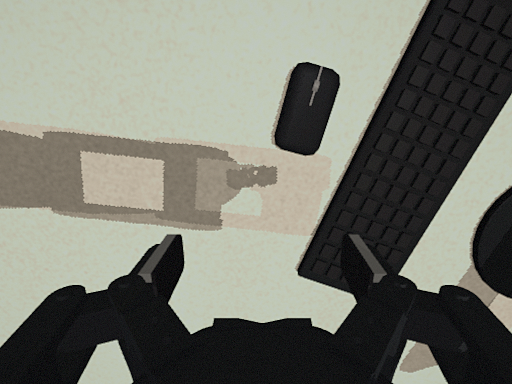

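```bash
cat > h.py <<'E'
import numpy as np,cv2
from scipy.spatial.transform import Rotation as R
def load(n):
    d=np.load(f"pics/{n}.npz"); return {k:d[k] for k in d}
def grab(n,name):
    from plant import eyes
    f=eyes.grab_frame(n); cv2.imwrite(f"pics/{name}.png",cv2.cvtColor(f["pixels"],cv2.COLOR_RGB2BGR))
    np.savez(f"pics/{name}.npz",**{k:f[k] for k in("pixels","mtx","pose")}); return f
def crop(f,name,u0,v0,u1,v1,s):
    im=cv2.cvtColor(f["pixels"],cv2.COLOR_RGB2BGR)[v0:v1,u0:u1]
    im=cv2.resize(im,None,fx=s,fy=s,interpolation=cv2.INTER_CUBIC)
    im=cv2.convertScaleAbs(im,alpha=1.4,beta=10)
    for u in range((u0+9)//10*10,u1,10):
        cv2.line(im,(int((u-u0+.5)*s),0),(int((u-u0+.5)*s),6 if u%50 else 14),(0,0,255),1)
        if u%20==0: cv2.putText(im,str(u),(int((u-u0+.5)*s)-10,24),0,.35,(0,0,255),1)
    for v in range((v0+9)//10*10,v1,10):
        cv2.line(im,(0,int((v-v0+.5)*s)),(6,int((v-v0+.5)*s)),(0,0,255),1)
        if v%20==0: cv2.putText(im,str(v),(8,int((v-v0+.5)*s)+4),0,.35,(0,0,255),1)
    cv2.imwrite(f"pics/{name}.png",im)
def ray(f,u,v):
    K=f["mtx"];d=np.array([(u-K[0,2])/K[0,0],-(v-K[1,2])/K[1,1],-1.]);T=f["pose"]
    d=T[:3,:3]@d; return T[:3,3],d/np.linalg.norm(d)
def atz(f,u,v,z):
    o,d=ray(f,u,v); return o+d*(z-o[2])/d[2]
def proj(f,P):
    P=np.atleast_2d(P);T=f["pose"];p=(P-T[:3,3])@T[:3,:3];K=f["mtx"]
    return np.c_[K[0,0]*p[:,0]/-p[:,2]+K[0,2],K[1,1]*-p[:,1]/-p[:,2]+K[1,2]]
def tri(*l):
    A=0;b=0
    for f,u,v in l:
        o,d=ray(f,u,v);M=np.eye(3)-np.outer(d,d);A=A+M;b=b+M@o
    P=np.linalg.solve(A,b); return P,[np.linalg.norm((np.eye(3)-np.outer(ray(f,u,v)[1],ray(f,u,v)[1]))@(P-ray(f,u,v)[0])) for f,u,v in l]
E
python3 - <<'E'
from h import *
t=load("top0");s=load("scene0")
crop(t,"tA",310,140,490,290,4.4); crop(t,"tB",175,195,335,305,4.8)
crop(s,"sA",25,100,205,270,3.5); crop(s,"sB",190,120,360,290,3.5)
E
```

```text
(no output)
```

View pics/tA.png

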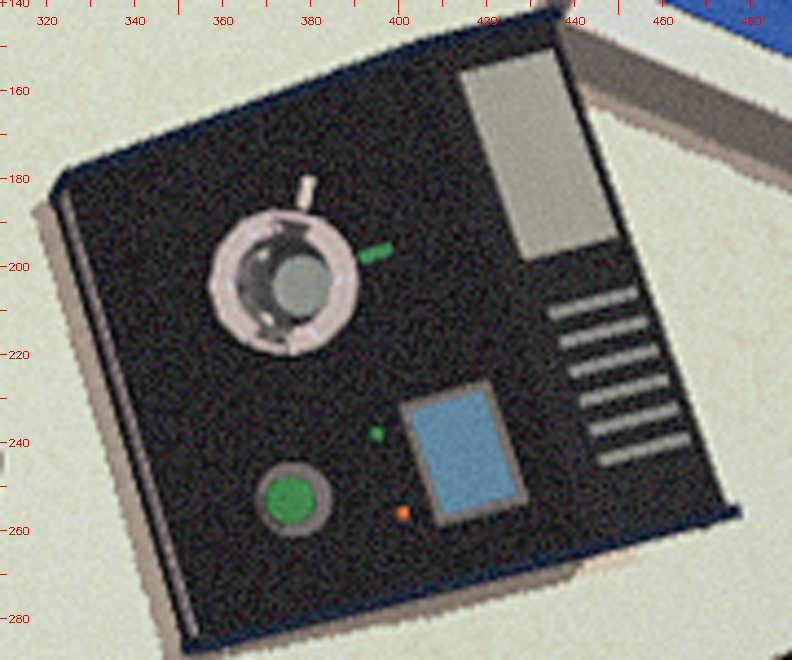

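View pics/tB.png

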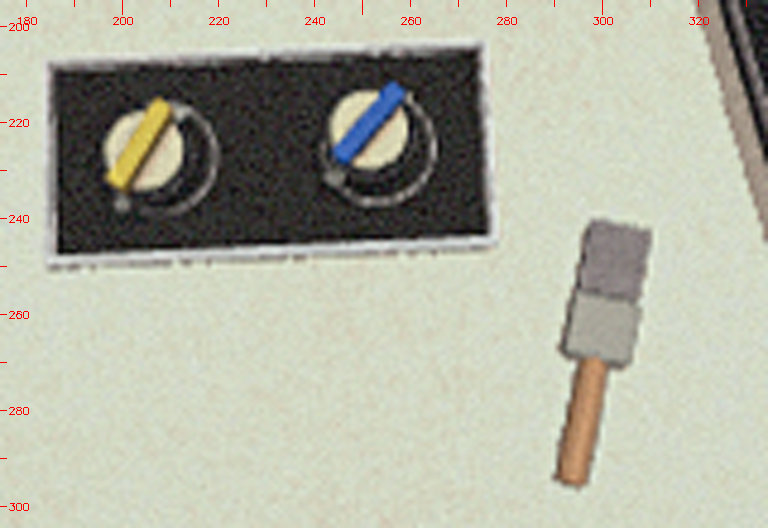

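View pics/sA.png

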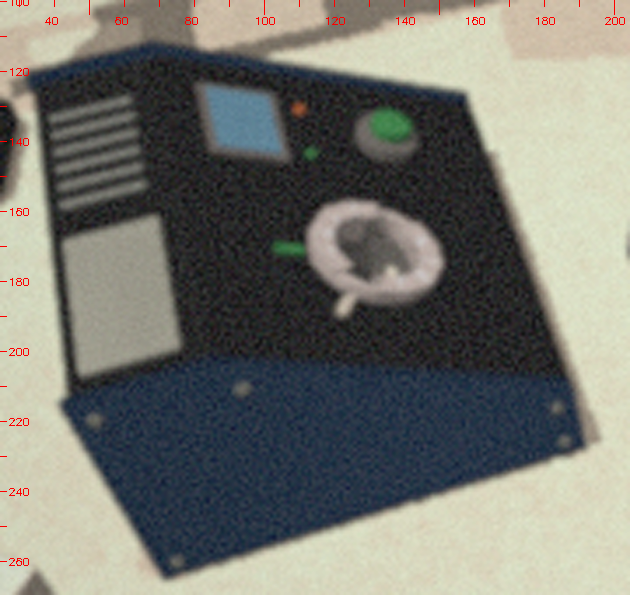

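View pics/sB.png

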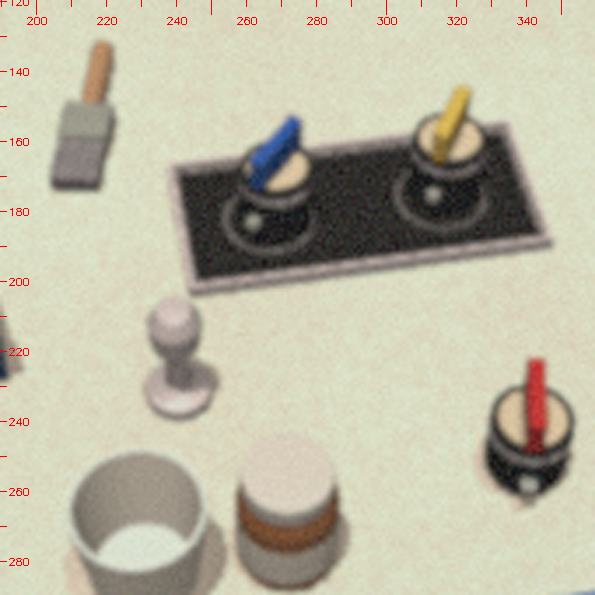

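```bash
cat > fit.py <<'E'
from h import *
from scipy.optimize import least_squares
c=np.cos(np.pi/6);s6=np.sin(np.pi/6)
PTS={'rim':[0,0,0],'green':[.057,0,-.012],'white':[.057*.5,.057*c,-.012],'btn':[-.035,-.13,.006]}
def wellR(yaw,tilt=np.pi/6):
    # x up slope: (cos yaw cos t, sin yaw cos t, sin t)
    x=np.array([np.cos(yaw)*np.cos(tilt),np.sin(yaw)*np.cos(tilt),np.sin(tilt)])
    y=np.array([-np.sin(yaw),np.cos(yaw),0]); return np.c_[x,y,np.cross(x,y)]
def fitwell(obs,x0):
    def res(p,full=False):
        M=wellR(p[3]);r=[]
        for f,n,u,v in obs:
            r.append(proj(f,p[:3]+M@np.array(PTS[n]))[0]-[u,v])
        return np.ravel(r)
    o=least_squares(res,x0); return o.x,o.fun.reshape(-1,2),o
E
python3 - <<'E'
from fit import *
t=load("top0");s=load("scene0")
ob=[(t,'rim',374,203.7),(t,'green',394.5,197),(t,'white',379.3,183.5),(t,'btn',375.6,253.1),
(s,'rim',131,170.5),(s,'green',107.5,170.5),(s,'white',123,186.5),(s,'btn',136.2,135.2)]
p,r,o=fitwell(ob,[.55,-.3,.15,-1.5]); print(p,np.degrees(p[3])); print(np.round(r,2))
M=wellR(p[3]); face=p[:3]+M@[0,0,-.012]; print("face height there",face)
# analyser front from face height: xa=-.15+(z-.07)/tan30
xa=-.15+(face[2]-.07)/(121/210); d=np.array([np.cos(p[3]),np.sin(p[3]),0])
print("xa",xa,"analyser origin if lateral 0..", face-d*xa)
for u,v in((256.8,212.2),(245.75,227.8)): print(atz(t,u,v,.094))
print(atz(s,273.8,153.2,.094))
E
```

```text
[ 0.57602605 -0.16685503  0.14305707 -1.17220301] -67.16228512060891
[[-0.99 -0.13]
 [-0.36  0.23]
 [-0.78  0.04]
 [-0.81  0.16]
 [ 0.4  -0.84]
 [-1.19  0.42]
 [-0.92  0.2 ]
 [-0.87  0.1 ]]
face height there [ 0.57835479 -0.17238467  0.13266476]
xa -0.041242970944389834 analyser origin if lateral 0.. [ 0.5943621  -0.21039452  0.13266476]
[0.51496292 0.14530422 0.094     ]
[0.4665112  0.16954724 0.094     ]
[0.46734646 0.17444891 0.094     ]
```

Request:
servo_tool(targets=[[1, [0.034, 0.007, 0], 0], [1, [0.034, 0.007, 0], 0], [1, [0.034, 0.007, 0], 0], [1, [0.034, 0.007, 0], 0], [1, [0.034, 0.007, 0], 0], [1, [0.034, 0.007, 0], 0], [1, [0.034, 0.007, 0], 0], [1, [0.034, 0.007, 0], 0], [1, [0.03, 0, 0], 0], [1, [0.03, 0, 0], 0], [1, [0.03, 0, 0], 0]])

```text
time_s: 1.07
eef_pos: [0.3659, -0.8613, 0.2137]
eef_rot: [0.849, -0.528, 0.006, 0.003]
force: [0.0, -0.2, -0.1]
finger_gap: 1.0
```

```bash
cat > st.py <<'E'
from h import *
from plant import readout
s=readout.read_state(); M=R.from_quat(s["eef_rot"]).as_matrix()
print("t",round(s["time_s"],2),"q",np.round(s["q"],3),"pos",np.round(s["eef_pos"],4),"r",round(np.hypot(*s["eef_pos"][:2]),4))
print("F",np.round(s["force"],2),"T",np.round(s["ft_torque"],3),"gap",round(s["finger_gap"],4))
z=M[:,2];print("tool x",np.round(M[:,0],4),"y",np.round(M[:,1],4),"z",np.round(z,4),"tilt",round(np.degrees(np.arccos(-z[2])),2),"az",round(np.degrees(np.arctan2(z[1],z[0])),1))
E
python3 st.py
```

```text
t 1.07 q [-1.254  1.216  0.088  0.002  1.824 -0.141] pos [ 0.3659 -0.8613  0.2137] r 0.9358
F [ 0.04 -0.18 -0.12] T [0.036 0.046 0.017] gap 0.9997
tool x [ 0.4423 -0.8968  0.013 ] y [-8.968e-01 -4.424e-01 -5.000e-04] z [ 0.0062 -0.0115 -0.9999] tilt 0.75 az -61.6
```

Request:
servo_tool(targets=[[1, [0.03, 0, 0], 0], [1, [0.03, 0, 0], 0], [1, [0.03, 0, -0.01], 0], [1, [0.03, 0, -0.01], 0]])

```text
time_s: 1.4
eef_pos: [0.3836, -0.8857, 0.228]
eef_rot: [0.848, -0.527, 0.045, 0.032]
force: [-0.1, 0.1, -0.2]
finger_gap: 1.003
```

```bash
python3 st.py
```

```text
t 1.4 q [-1.247  1.202  0.089  0.009  1.739 -0.133] pos [ 0.3836 -0.8857  0.228 ] r 0.9652
F [-0.1   0.13 -0.18] T [0.052 0.011 0.028] gap 1.0029
tool x [ 0.4405 -0.8909  0.1105] y [-0.8967 -0.4426  0.0059] z [ 0.0436 -0.1017 -0.9939] tilt 6.35 az -66.8
```

Request:
servo_tool(targets=[[1, [-0.04, 0, -0.006], 0], [1, [-0.04, 0, -0.006], 0], [1, [-0.04, 0, -0.006], 0], [1, [-0.04, 0, -0.006], 0], [1, [-0.04, 0, -0.006], 0], [1, [-0.04, 0, -0.006], 0], [1, [-0.04, 0, -0.006], 0], [1, [-0.04, 0, -0.006], 0], [1, [-0.04, 0, -0.006], 0], [1, [-0.04, 0, -0.006], 0], [1, [-0.04, 0, -0.006], 0], [1, [-0.04, 0, -0.006], 0], [1, [-0.04, 0, -0.006], 0], [1, [-0.04, 0, -0.006], 0], [1, [-0.03, 0, -0.004], 0], [1, [-0.03, 0, -0.004], 0]])

```text
time_s: 2.73
eef_pos: [0.135, -0.3856, 0.256]
eef_rot: [0.848, -0.527, 0.047, 0.034]
force: [-0.4, 0.4, 0.8]
finger_gap: 0.998
```

```bash
python3 st.py
```

```text
t 2.73 q [-1.453 -0.455  2.101  0.032  1.383 -0.346] pos [ 0.135  -0.3856  0.256 ] r 0.4086
F [-0.4   0.44  0.8 ] T [0.057 0.049 0.052] gap 0.9981
tool x [ 0.4406 -0.8901  0.1163] y [-0.8966 -0.4427  0.0085] z [ 0.044  -0.1081 -0.9932] tilt 6.7 az -67.9
```

Request:
servo_tool(targets=[[1, [-0.03, 0, -0.003], 0], [1, [-0.03, 0, -0.003], 0], [1, [-0.03, 0, -0.003], 0], [1, [-0.03, 0, -0.003], 0], [1, [-0.03, 0, 0], 0], [1, [-0.03, 0, 0], 0]])

```text
time_s: 3.23
eef_pos: [0.0624, -0.2548, 0.245]
eef_rot: [0.849, -0.527, 0.033, 0.019]
force: [0.0, -1.0, -0.2]
finger_gap: 1.001
```

```bash
python3 st.py
```

```text
t 3.23 q [-1.696 -0.913  2.361  0.045  1.631 -0.58 ] pos [ 0.0624 -0.2548  0.245 ] r 0.2623
F [ 0.03 -1.03 -0.21] T [-0.001 -0.026  0.047] gap 1.0007
tool x [ 0.4415 -0.894   0.0768] y [-0.8965 -0.4431 -0.0033] z [ 0.0369 -0.0674 -0.997 ] tilt 4.41 az -61.3
```

Request:
servo_tool(targets=[[1, [0.03, -0.02, -0.002], 0], [1, [0.02, -0.03, 0], 0], [1, [0, -0.038, 0], 0], [1, [0, -0.038, 0], 0], [1, [-0.02, -0.026, 0], 0], [1, [-0.03, 0, 0], 0], [1, [-0.02, 0, 0], 0], [1, [0, 0, 0], 0]])

```text
time_s: 3.9
eef_pos: [0.1945, -0.1726, 0.2462]
eef_rot: [0.85, -0.526, 0.031, 0.02]
force: [-0.3, 0.2, 0.1]
finger_gap: 1.001
```

```bash
python3 st.py
```

```text
t 3.9 q [-1.023 -0.913  2.358 -0.007  1.623  0.085] pos [ 0.1945 -0.1726  0.2462] r 0.2601
F [-0.33  0.2   0.06] T [ 0.026  0.01  -0.022] gap 1.0008
tool x [ 0.445  -0.8925  0.0735] y [-0.895  -0.4462  0.0011] z [ 0.0318 -0.0663 -0.9973] tilt 4.22 az -64.3
```

Request:
servo_tool(targets=[[1, [-0.025, 0, 0], 0], [1, [-0.025, 0, 0], 0], [1, [-0.025, 0, 0], 0], [1, [0, 0, 0], 0]])

```text
time_s: 4.23
eef_pos: [0.2043, -0.1353, 0.2447]
eef_rot: [0.849, -0.527, 0.011, 0.02]
force: [0.1, 0.4, -0.3]
finger_gap: 0.999
```

```bash
python3 st.py
```

```text
t 4.23 q [-0.867 -0.913  2.36  -0.031  1.661  0.241] pos [ 0.2043 -0.1353  0.2447] r 0.245
F [ 0.1   0.42 -0.26] T [0.031 0.012 0.017] gap 0.9991
tool x [ 0.4439 -0.8952  0.0398] y [-0.8961 -0.4433  0.0223] z [-0.0023 -0.0456 -0.999 ] tilt 2.62 az -92.9
```

Request:
servo_tool(targets=[[1, [0.03, 0.025, 0], 0], [1, [0.03, 0.035, 0], 0], [1, [0.01, 0.04, 0], 0], [1, [0, 0.04, 0], 0], [1, [-0.01, 0.026, 0], 0], [1, [-0.024, -0.008, 0], 0], [1, [-0.024, -0.008, 0], 0], [1, [-0.024, -0.01, 0], 0], [1, [-0.02, -0.01, 0], 0], [1, [0, 0, 0], 0]])

```text
time_s: 5.07
eef_pos: [0.0986, -0.2123, 0.2495]
eef_rot: [0.849, -0.528, -0.01, 0.007]
force: [0.9, 0.1, -0.3]
finger_gap: 0.994
```

```bash
python3 st.py
```

```text
t 5.07 q [-1.442 -0.913  2.351 -0.025  1.706 -0.332] pos [ 0.0986 -0.2123  0.2495] r 0.2341
F [ 0.92  0.06 -0.31] T [ 0.001  0.037 -0.004] gap 0.9938
tool x [ 0.4416 -0.8972 -0.0104] y [-0.8969 -0.4417  0.0221] z [-2.440e-02 -4.000e-04 -9.997e-01] tilt 1.4 az -179.1
```

```bash
cat > plan.py <<'E'
from h import *
from plant import readout
def plan(target,roll,n,hand,M=None,p=None,show=True):
    s=readout.read_state()
    M=R.from_quat(s["eef_rot"]).as_matrix() if M is None else M; p=np.array(s["eef_pos"]) if p is None else p
    step=(np.array(target)-p)/n; rows=[]
    for i in range(n):
        t=M.T@step; rows.append([hand,[round(float(x),4) for x in t],round(roll/n,2)])
        M=M@R.from_euler('z',roll/n,degrees=True).as_matrix()
    if show: print(str(rows))
    return rows,M
E
python3 -c "
from plan import *
plan([.491,.157,.24],-127.2,19,1)"
```

```text
[[1, [-0.0083, -0.0271, -0.0], -6.69], [1, [-0.0051, -0.0279, -0.0], -6.69], [1, [-0.0018, -0.0283, -0.0], -6.69], [1, [0.0015, -0.0283, -0.0], -6.69], [1, [0.0048, -0.028, -0.0], -6.69], [1, [0.008, -0.0272, -0.0], -6.69], [1, [0.0111, -0.0261, -0.0], -6.69], [1, [0.0141, -0.0246, -0.0], -6.69], [1, [0.0169, -0.0228, -0.0], -6.69], [1, [0.0194, -0.0207, -0.0], -6.69], [1, [0.0217, -0.0183, -0.0], -6.69], [1, [0.0237, -0.0156, -0.0], -6.69], [1, [0.0253, -0.0127, -0.0], -6.69], [1, [0.0267, -0.0097, -0.0], -6.69], [1, [0.0276, -0.0065, -0.0], -6.69], [1, [0.0282, -0.0033, -0.0], -6.69], [1, [0.0284, 0.0, -0.0], -6.69], [1, [0.0282, 0.0033, -0.0], -6.69], [1, [0.0276, 0.0066, -0.0], -6.69]]
```

Request:
servo_tool(targets=[[1, [-0.008, -0.027, 0], -6.7], [1, [-0.005, -0.028, 0], -6.7], [1, [-0.002, -0.028, 0], -6.7], [1, [0.0015, -0.028, 0], -6.7], [1, [0.005, -0.028, 0], -6.7], [1, [0.008, -0.027, 0], -6.7], [1, [0.011, -0.026, 0], -6.7], [1, [0.014, -0.0245, 0], -6.7], [1, [0.017, -0.023, 0], -6.7], [1, [0.0195, -0.0205, 0], -6.7], [1, [0.0215, -0.018, 0], -6.7], [1, [0.0235, -0.0155, 0], -6.7], [1, [0.025, -0.0125, 0], -6.7], [1, [0.0265, -0.01, 0], -6.7], [1, [0.0275, -0.0065, 0], -6.7], [1, [0.028, -0.0035, 0], -6.7], [1, [0.028, 0, 0], -6.7], [1, [0.028, 0.0035, 0], -6.7], [1, [0.028, 0.0065, 0], -6.7], [1, [0, 0, 0], 0]])

```text
time_s: 6.73
eef_pos: [0.497, 0.1523, 0.2425]
eef_rot: [0.848, 0.53, -0.006, -0.01]
force: [-0.8, -0.2, 0.8]
finger_gap: 1.0
```

```bash
python3 st.py; python3 -c "
from h import *
f=grab('wrist','w1'); f=grab('top','t1')
crop(f,'t1c',175,145,335,255,4.8)"
```

```text
t 6.73 q [ 0.137 -0.026  1.77   0.013  1.417 -0.981] pos [0.497  0.1523 0.2425] r 0.5198
F [-0.83 -0.23  0.82] T [-0.043  0.061  0.065] gap 1.0005
tool x [ 4.389e-01  8.986e-01 -5.000e-04] y [ 0.8983 -0.4387 -0.0232] z [-0.0211  0.0097 -0.9997] tilt 1.33 az 155.3
```

View pics/w1.png

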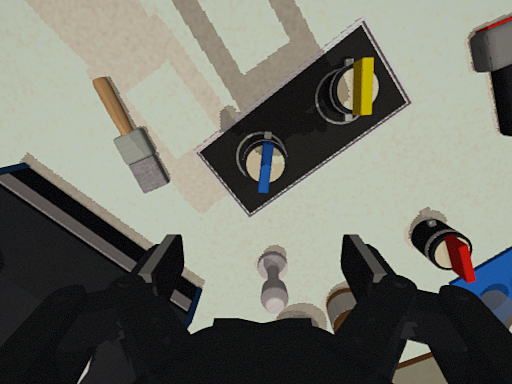

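```bash
python3 -c "
from h import *
crop(load('w1'),'w1c',215,115,315,215,7)"
```

```text
(no output)
```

View pics/w1c.png

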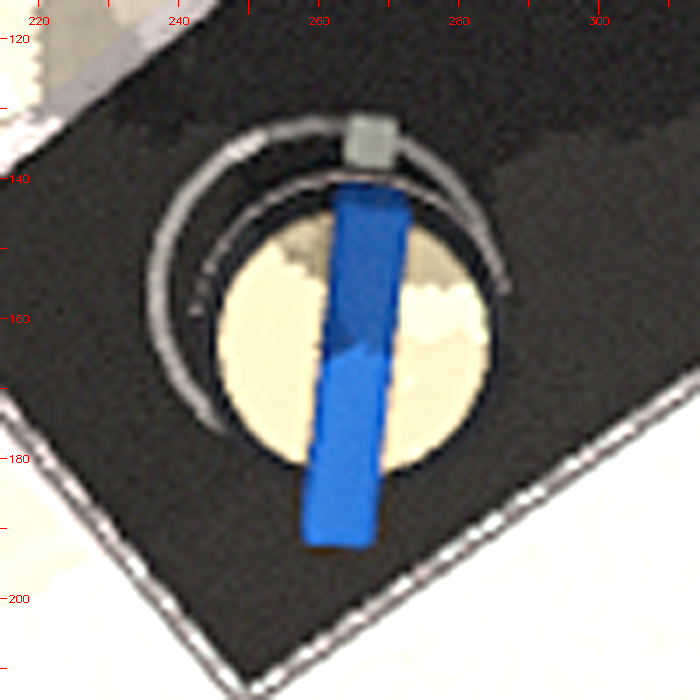

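View pics/t1c.png

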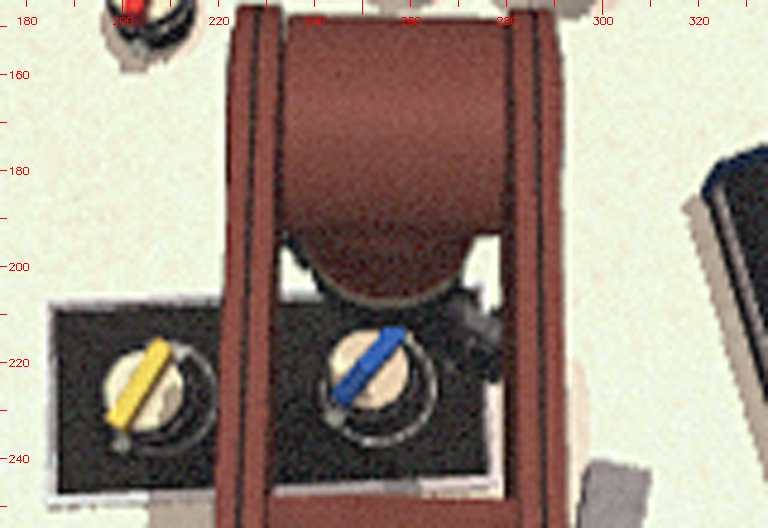

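```bash
python3 -c "
from h import *
w=load('w1');t=load('t1')
a=atz(w,262.8,192.4,.094);b=atz(w,267.6,144.1,.094);print(a,b,np.linalg.norm(a-b),(a+b)/2,np.degrees(np.arctan2(*(a-b)[1::-1])))
print('tcp in wrist',proj(w,[.497,.1523,.2425]), 'top',proj(t,[.497,.1523,.2425]))
# top cam
c=lambda x,y:(175+x/4.8-.5,145+y/4.8-.5)
a=atz(t,*c(394,332),.094);b=atz(t,*c(341,400),.094);print(a,b,np.linalg.norm(a-b),(a+b)/2,np.degrees(np.arctan2(*(a-b)[1::-1])))
# disc centre z=.064: wrist (353,342)/7
print(atz(w,215+353/7-.5,115+342/7-.5,.064))
print(atz(t,*c(368,370),.064))
"
```

```text
[0.51487754 0.14388037 0.094     ] [0.46794936 0.17255691 0.094     ] 0.054996344755908935 [0.49141345 0.15821864 0.094     ] -31.42797039189027
tcp in wrist [[262.8498616 234.8650355]] top [[253.31496343 208.17544064]]
[0.51071328 0.14530223 0.094     ] [0.46633331 0.17011109 0.094     ] 0.05084350107831637 [0.4885233  0.15770666 0.094     ] -29.20563794188604
[0.4911244  0.15841814 0.064     ]
[0.49091105 0.15801612 0.064     ]
```

```bash
python3 -c "
from plan import *
plan([.4913,.158,.069],5.4,7,1)"
```

```text
[[1, [0.0009, -0.0003, 0.0247], 0.77], [1, [0.0009, -0.0003, 0.0247], 0.77], [1, [0.0009, -0.0003, 0.0247], 0.77], [1, [0.0009, -0.0003, 0.0247], 0.77], [1, [0.0009, -0.0003, 0.0247], 0.77], [1, [0.0009, -0.0003, 0.0247], 0.77], [1, [0.0009, -0.0003, 0.0247], 0.77]]
```

Request:
servo_tool(targets=[[1, [0.001, 0, 0.025], 1.4], [1, [0.001, 0, 0.025], 1.4], [1, [0.001, -0.0005, 0.025], 1.3], [1, [0.001, -0.0005, 0.025], 1.3], [1, [0.001, -0.0005, 0.025], 0], [1, [0.001, -0.0005, 0.023], 0], [1, [0, 0, 0.02], 0], [1, [0, 0, 0], 0]])

```text
time_s: 7.5
eef_pos: [0.4866, 0.1563, 0.0699]
eef_rot: [0.875, 0.485, -0.013, -0.011]
force: [-2.0, -0.3, -0.2]
finger_gap: 0.998
```

```bash
python3 st.py; python3 -c "
from h import *
f=grab('wrist','w2'); crop(f,'w2c',140,110,390,310,3)"
```

```text
t 7.5 q [ 0.149  0.154  1.929  0.013  1.09  -0.869] pos [0.4866 0.1563 0.0699] r 0.5111
F [-1.99 -0.29 -0.15] T [-0.015  0.014  0.042] gap 0.9977
tool x [ 0.5298  0.8481 -0.0117] y [ 0.8475 -0.5298 -0.0313] z [-0.0327  0.0066 -0.9994] tilt 1.91 az 168.6
```

View pics/w2c.png

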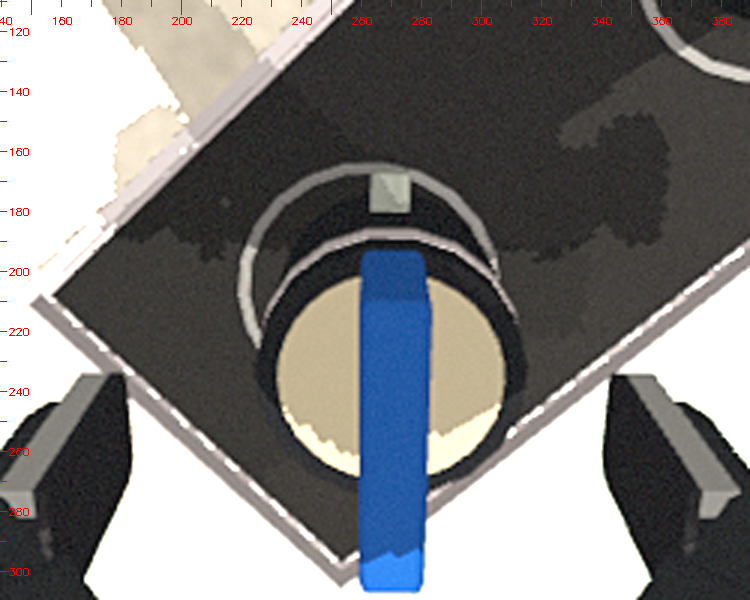

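Request:
servo_tool(targets=[[1, [0.004, 0.003, 0], 0.5], [1, [0, 0, 0], 0], [0, [0, 0, 0], 0], [0, [0, 0, 0], 0], [0, [0, 0, 0], 0], [0, [0, 0, 0], 0], [0, [0, 0, 0], 0], [0, [0, 0, 0], 0], [0, [0, 0, 0], 0], [0, [0, 0, 0], 0]])

```text
time_s: 8.38
eef_pos: [0.4939, 0.16, 0.0722]
eef_rot: [0.876, 0.482, -0.011, -0.01]
force: [0.7, -0.0, 0.4]
finger_gap: 0.123
```

```bash
python3 st.py; python3 -c "
from h import *
f=grab('wrist','w3'); crop(f,'w3c',140,110,390,310,3)"
```

```text
t 8.38 q [ 0.154  0.166  1.911  0.013  1.093 -0.858] pos [0.4939 0.16   0.0722] r 0.5192
F [ 0.69 -0.03  0.36] T [-0.035 -0.01   0.007] gap 0.1227
tool x [ 0.5353  0.8446 -0.0093] y [ 0.8442 -0.5353 -0.0284] z [-0.029   0.0074 -0.9996] tilt 1.71 az 165.7
```

View pics/w3c.png

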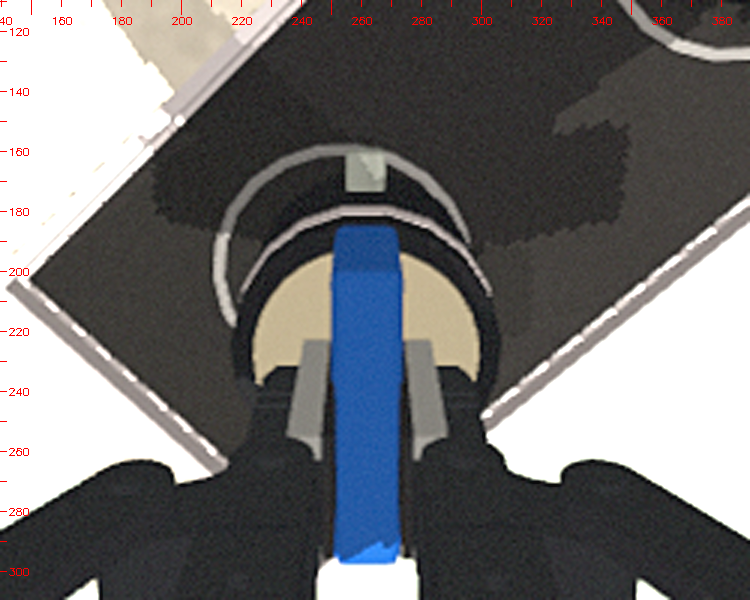

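```bash
python3 -c "
from h import *
from plant import readout
w=load('w3')
s=readout.read_state();M=R.from_quat(s['eef_rot']).as_matrix()
c=lambda x,y:(140+x/3-.5,110+y/3-.5)
a=atz(w,*c(366,562),.094);b=atz(w,*c(366,271),.094);print(a,b,np.linalg.norm(a-b),(a+b)/2)
m=(a+b)/2; print('bar top centre in tool',M.T@(m-s['eef_pos']))
print('bar dir in tool',M.T@((a-b)/np.linalg.norm(a-b)))
# kinematics fit
"
```

```text
[0.51551357 0.14572242 0.094     ] [0.46918358 0.17514245 0.094     ] 0.054881751725329095 [0.49234857 0.16043243 0.094     ]
bar top centre in tool [-0.00061365 -0.00217133 -0.0217458 ]
bar dir in tool [-8.63603222e-04  9.99595265e-01 -2.84351991e-02]
```

Request:
servo_tool(targets=[[0, [0, 0, -0.01], 0], [0, [0, 0, -0.03], 0], [0, [0, -0.001, -0.04], 0], [0, [0, -0.001, -0.04], 0], [0, [0, -0.001, -0.04], 0], [0, [0, -0.001, -0.04], 0], [0, [0, 0, -0.04], 0], [0, [0, 0, -0.01], 0], [0, [0, 0, 0], 0]])

```text
time_s: 9.18
eef_pos: [0.4997, 0.1605, 0.3274]
eef_rot: [0.876, 0.482, -0.007, -0.009]
force: [-0.4, -0.1, -2.2]
finger_gap: 0.127
```

```bash
python3 st.py; python3 -c "
from h import *
f=grab('wrist','w4');crop(f,'w4c',140,110,390,310,3)
from plan import *
plan([.36,-.80,.30],0,24,0)
"
```

```text
t 9.18 q [ 0.153 -0.054  1.641  0.012  1.574 -0.853] pos [0.4997 0.1605 0.3274] r 0.5248
F [-0.4  -0.15 -2.17] T [-0.019 -0.029 -0.005] gap 0.1271
tool x [ 0.5354  0.8446 -0.0034] y [ 0.8443 -0.5353 -0.0218] z [-0.0203  0.0088 -0.9998] tilt 1.27 az 156.5
[[0, [-0.0369, 0.0166, 0.0008], 0.0], [0, [-0.0369, 0.0166, 0.0008], 0.0], [0, [-0.0369, 0.0166, 0.0008], 0.0], [0, [-0.0369, 0.0166, 0.0008], 0.0], [0, [-0.0369, 0.0166, 0.0008], 0.0], [0, [-0.0369, 0.0166, 0.0008], 0.0], [0, [-0.0369, 0.0166, 0.0008], 0.0], [0, [-0.0369, 0.0166, 0.0008], 0.0], [0, [-0.0369, 0.0166, 0.0008], 0.0], [0, [-0.0369, 0.0166, 0.0008], 0.0], [0, [-0.0369, 0.0166, 0.0008], 0.0], [0, [-0.0369, 0.0166, 0.0008], 0.0], [0, [-0.0369, 0.0166, 0.0008], 0.0], [0, [-0.0369, 0.0166, 0.0008], 0.0], [0, [-0.0369, 0.0166, 0.0008], 0.0], [0, [-0.0369, 0.0166, 0.0008], 0.0], [0, [-0.0369, 0.0166, 0.0008], 0.0], [0, [-0.0369, 0.0166, 0.0008], 0.0], [0, [-0.0369, 0.0166, 0.0008], 0.0], [0, [-0.0369, 0.0166, 0.0008], 0.0], [0, [-0.0369, 0.0166, 0.0008], 0.0], [0, [-0.0369, 0.0166, 0.0008], 0.0], [0, [-0.0369, 0.0166, 0.0008], 0.0], [0, [-0.0369, 0.0166, 0.0008], 0.0]]
```

View pics/w4c.png

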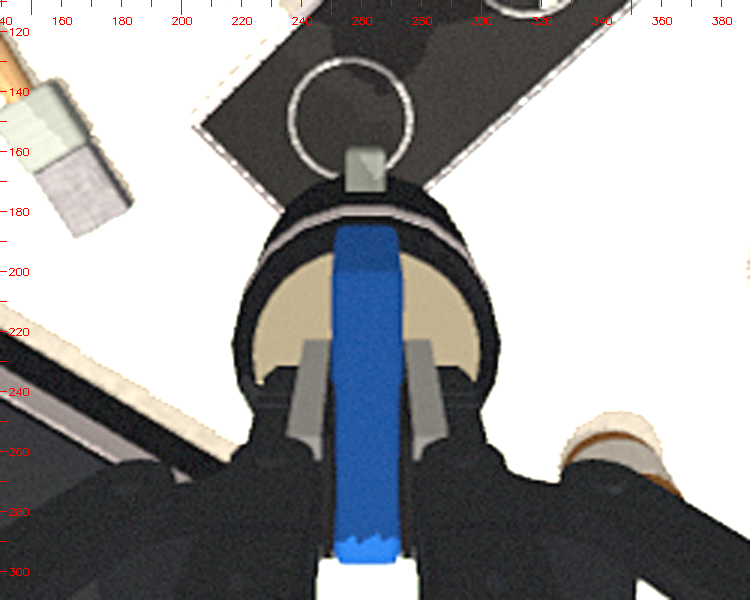

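Request:
servo_tool(targets=[[0, [-0.02, 0.009, 0], 0], [0, [-0.037, 0.0165, 0.001], 0], [0, [-0.037, 0.0165, 0.001], 0], [0, [-0.037, 0.0165, 0.001], 0], [0, [-0.037, 0.0165, 0.001], 0], [0, [-0.037, 0.0165, 0.001], 0], [0, [-0.037, 0.0165, 0.001], 0], [0, [-0.037, 0.0165, 0.001], 0], [0, [-0.037, 0.0165, 0.001], 0], [0, [-0.037, 0.0165, 0.001], 0], [0, [-0.037, 0.0165, 0.001], 0], [0, [-0.037, 0.0165, 0.001], 0], [0, [-0.037, 0.0165, 0.001], 0], [0, [-0.037, 0.0165, 0.001], 0], [0, [-0.037, 0.0165, 0.001], 0], [0, [-0.037, 0.0165, 0.001], 0], [0, [-0.037, 0.0165, 0.001], 0], [0, [-0.037, 0.0165, 0.001], 0], [0, [-0.037, 0.0165, 0.001], 0], [0, [-0.037, 0.0165, 0.001], 0]])

```text
time_s: 10.9
eef_pos: [0.3811, -0.6234, 0.2958]
eef_rot: [0.876, 0.482, -0.011, -0.013]
force: [0.9, 0.2, -2.1]
finger_gap: 0.125
```

```bash
python3 st.py
```

```text
t 10.9 q [-1.12   0.474  1.089 -0.022  1.605 -2.126] pos [ 0.3811 -0.6234  0.2958] r 0.7307
F [ 0.86  0.23 -2.08] T [-0.057 -0.125  0.008] gap 0.1252
tool x [ 0.5355  0.8445 -0.0055] y [ 0.844  -0.5353 -0.0338] z [-0.0315  0.0135 -0.9994] tilt 1.96 az 156.8
```

Request:
servo_tool(targets=[[0, [-0.0215, 0.0335, 0], 0], [0, [-0.0215, 0.0335, 0], 0], [0, [-0.0215, 0.0335, 0], 0], [0, [-0.0215, 0.0335, 0], 0], [0, [-0.0215, 0.0335, 0], 0], [0, [-0.0215, 0.0335, 0], 0], [0, [-0.0215, 0.0335, 0], 0], [0, [-0.0215, 0.0335, 0], 0], [0, [-0.0215, 0.0335, 0], 0], [0, [-0.0215, 0.0335, 0], 0]])

```text
time_s: 11.73
eef_pos: [0.4655, -0.8314, 0.2528]
eef_rot: [0.875, 0.482, -0.01, 0.048]
force: [0.2, 0.2, -1.8]
finger_gap: 0.126
```

```bash
python3 st.py
```

```text
t 11.73 q [-1.139  1.172  0.094 -0.012  1.778 -2.149] pos [ 0.4655 -0.8314  0.2528] r 0.9528
F [ 0.17  0.18 -1.84] T [ 0.07  -0.027 -0.037] gap 0.1265
tool x [ 0.5354  0.8423 -0.0629] y [ 0.8441 -0.5309  0.0748] z [ 0.0296 -0.0932 -0.9952] tilt 5.61 az -72.4
```

Request:
servo_tool(targets=[[0, [-0.0215, 0.0335, -0.003], 0], [0, [-0.0215, 0.0335, -0.003], 0], [0, [-0.0215, 0.0335, -0.003], 0], [0, [-0.0215, 0.0335, -0.003], 0], [0, [-0.0215, 0.0335, 0], 0], [0, [-0.0215, 0.0335, 0], 0], [0, [-0.0215, 0.0335, 0], 0]])

```text
time_s: 12.32
eef_pos: [0.4811, -0.8974, 0.2555]
eef_rot: [0.866, 0.478, -0.01, 0.143]
force: [0.2, -0.4, -2.3]
finger_gap: 0.124
```

```bash
python3 st.py
```

```text
t 12.32 q [-1.158  1.182  0.094  0.007  1.577 -2.166] pos [ 0.4811 -0.8974  0.2555] r 1.0182
F [ 0.24 -0.44 -2.35] T [ 0.203  0.039 -0.008] gap 0.1239
tool x [ 0.5424  0.826  -0.1535] y [ 0.8315 -0.5017  0.2387] z [ 0.1202 -0.2571 -0.9589] tilt 16.49 az -64.9
```

Request:
servo_tool(targets=[[0, [-0.025, 0.031, 0], 0], [0, [-0.025, 0.031, 0], 0], [0, [-0.025, 0.031, 0], 0], [0, [-0.025, 0.031, 0], 0], [0, [-0.025, 0.031, 0], 0], [0, [-0.025, 0.031, 0], 0]])

```text
time_s: 12.82
eef_pos: [0.4721, -0.9554, 0.2933]
eef_rot: [0.853, 0.471, -0.012, 0.226]
force: [-0.3, 0.0, -1.7]
finger_gap: 0.129
```

```bash
python3 st.py
```

```text
t 12.82 q [-1.196  1.166  0.091  0.034  1.431 -2.203] pos [ 0.4721 -0.9554  0.2933] r 1.0657
F [-0.3   0.01 -1.73] T [0.382 0.094 0.038] gap 0.1286
tool x [ 0.5559  0.7978 -0.2336] y [ 0.8089 -0.4543  0.3733] z [ 0.1917 -0.3965 -0.8978] tilt 26.13 az -64.2
```

Request:
servo_tool(targets=[[0, [-0.036, 0.012, 0.004], 0], [0, [-0.036, 0.012, 0.004], 0], [0, [-0.036, 0.012, 0.004], 0], [0, [0, 0, 0], 0]])

```text
time_s: 13.15
eef_pos: [0.409, -1.0038, 0.3048]
eef_rot: [0.847, 0.465, -0.017, 0.256]
force: [-2.3, -0.3, -2.4]
finger_gap: 0.124
```

```bash
python3 st.py
```

```text
t 13.15 q [-1.278  1.165  0.089  0.071  1.373 -2.277] pos [ 0.409  -1.0038  0.3048] r 1.0839
F [-2.25 -0.28 -2.41] T [ 0.412  0.217 -0.015] gap 0.1244
tool x [ 0.5677  0.7784 -0.2679] y [ 0.7963 -0.4368  0.4184] z [ 0.2087 -0.4509 -0.8679] tilt 29.79 az -65.2
```

```bash
python3 -c "
from plan import *
r,M=plan([.5,-.45,.37],0,16,0,show=False);print(r[0])"
```

```text
[0, [0.0291, -0.0089, -0.018], 0.0]
```

Request:
servo_tool(targets=[[0, [0.014, -0.0045, -0.009], 0], [0, [0.029, -0.009, -0.018], 0], [0, [0.029, -0.009, -0.018], 0], [0, [0.029, -0.009, -0.018], 0], [0, [0.029, -0.009, -0.018], 0], [0, [0.029, -0.009, -0.018], 0], [0, [0.029, -0.009, -0.018], 0], [0, [0.029, -0.009, -0.018], 0], [0, [0.029, -0.009, -0.018], 0], [0, [0.029, -0.009, -0.018], 0], [0, [0.029, -0.009, -0.018], 0], [0, [0.029, -0.009, -0.018], 0], [0, [0.029, -0.009, -0.018], 0], [0, [0.029, -0.009, -0.018], 0], [0, [0.029, -0.009, -0.018], 0]])

```text
time_s: 14.4
eef_pos: [0.4918, -0.5117, 0.3655]
eef_rot: [0.846, 0.467, -0.015, 0.256]
force: [0.1, 0.1, -0.8]
finger_gap: 0.125
```

```bash
python3 st.py;python3 -c "
from plan import *
r,M=plan([.534,-.066,.332],-25.6,12,0)"
```

```text
t 14.4 q [-0.854  0.008  1.59  -0.154  1.046 -1.818] pos [ 0.4918 -0.5117  0.3655] r 0.7097
F [ 0.14  0.09 -0.79] T [0.413 0.183 0.022] gap 0.1252
tool x [ 0.5639  0.7824 -0.2642] y [ 0.7976 -0.4331  0.4198] z [ 0.214  -0.4475 -0.8683] tilt 29.74 az -64.4
[[0, [0.0318, -0.0145, -0.0134], -2.13], [0, [0.0323, -0.0133, -0.0134], -2.13], [0, [0.0328, -0.012, -0.0134], -2.13], [0, [0.0332, -0.0108, -0.0134], -2.13], [0, [0.0336, -0.0096, -0.0134], -2.13], [0, [0.0339, -0.0083, -0.0134], -2.13], [0, [0.0342, -0.0071, -0.0134], -2.13], [0, [0.0344, -0.0058, -0.0134], -2.13], [0, [0.0346, -0.0045, -0.0134], -2.13], [0, [0.0348, -0.0032, -0.0134], -2.13], [0, [0.0349, -0.0019, -0.0134], -2.13], [0, [0.0349, -0.0006, -0.0134], -2.13]]
```

Request:
servo_tool(targets=[[0, [0.032, -0.0145, -0.0135], -2.1], [0, [0.0325, -0.0135, -0.0135], -2.1], [0, [0.033, -0.012, -0.0135], -2.1], [0, [0.033, -0.011, -0.0135], -2.1], [0, [0.0335, -0.0095, -0.0135], -2.2], [0, [0.034, -0.0085, -0.0135], -2.1], [0, [0.034, -0.007, -0.0135], -2.1], [0, [0.0345, -0.006, -0.0135], -2.2], [0, [0.0345, -0.0045, -0.0135], -2.1], [0, [0.035, -0.003, -0.0135], -2.1], [0, [0.035, -0.002, -0.0135], -2.2], [0, [0.035, -0.0005, -0.0135], -2.2], [0, [0, 0, 0], 0]])

```text
time_s: 15.48
eef_pos: [0.535, -0.0601, 0.3314]
eef_rot: [0.72, 0.646, -0.069, 0.245]
force: [-1.3, -0.7, -2.4]
finger_gap: 0.121
```

```bash
python3 st.py; python3 -c "
from h import *
grab('wrist','w5')"
```

```text
t 15.48 q [ 0.019 -0.192  1.837 -0.482  1.294 -1.358] pos [ 0.535  -0.0601  0.3314] r 0.5384
F [-1.28 -0.67 -2.44] T [ 0.345  0.222 -0.019] gap 0.1205
tool x [ 0.156   0.8961 -0.4155] y [ 0.9635 -0.0454  0.2639] z [ 0.2176 -0.4415 -0.8705] tilt 29.49 az -63.8
```

View pics/w5.png

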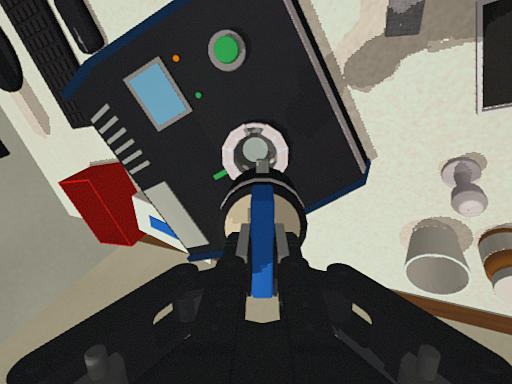

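```bash
python3 -c "
from h import *
f=load('w5');crop(f,'w5c',190,20,310,220,4)
f=grab('scene','s5');crop(f,'s5c',25,100,205,250,4)"
```

```text
(no output)
```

View pics/w5c.png

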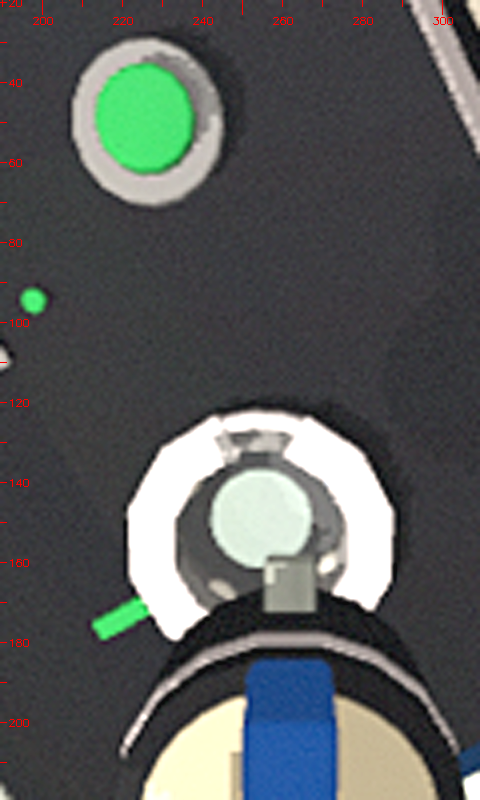

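View pics/s5c.png

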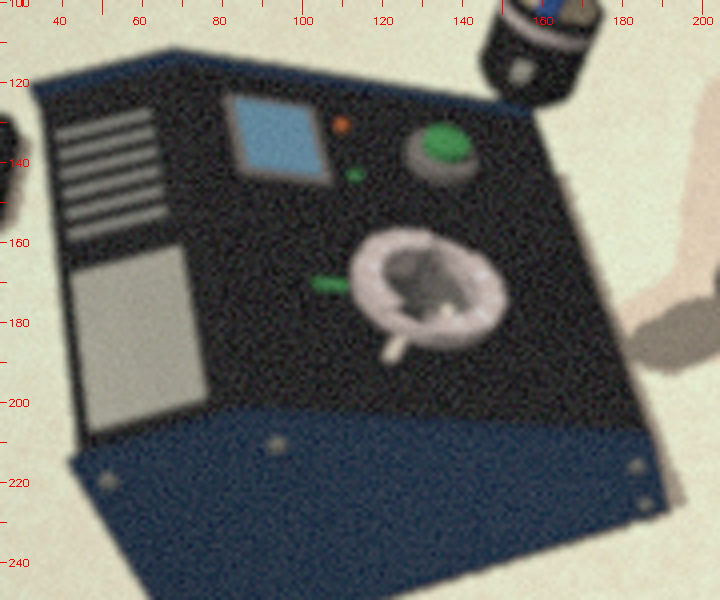

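```bash
cat > fit2.py <<'E'
from fit import *
def onplane(f,u,v,p,M,h):
    o,d=ray(f,u,v);n=M[:,2];q=p+n*h;k=((q-o)@n)/(d@n);return M.T@(o+k*d-p)
def fit2(circ,ypts,pts,x0,wc=1000):
    # circ (f,u,v): rim edge; ypts (f,u,v): y=0 at face; pts (f,n,u,v)
    def res(x):
        M=wellR(x[3]);p=x[:3];r=[]
        for f,u,v in circ: r.append((np.hypot(*onplane(f,u,v,p,M,0)[:2])-.0445)*1000)
        for f,u,v in ypts: r.append(onplane(f,u,v,p,M,-.012)[1]*1000)
        for f,n,u,v in pts:
            P=np.array(PTS[n]); q=onplane(f,u,v,p,M,P[2]); r+=list((q-P)[:2]*1000)
        return np.array(r)
    o=least_squares(res,x0);return o.x,o.fun
E
cat > m5.py <<'E'
from fit2 import *
w=load('w5');c=lambda x,y:(w,190+x/4-.5,20+y/4-.5)
circ=[c(*a) for a in [(128,515),(135,490),(160,450),(190,425),(258,410),(305,415),(345,440),(385,490),(394,520),(393,560),(375,605),(180,640),(150,600),(130,555)]]
yp=[c(98,632),(c(140,607))]
cc=c(144,118);pts=[(w,'btn',cc[1],cc[2])]
if __name__=="__main__":
    x,r=fit2(circ,yp,pts,[.576,-.167,.143,-1.17]);print(x,np.degrees(x[3]));print(np.round(r,1))
    t=load('top0');s=load('scene0')
    ob=[(t,'rim',374,203.7),(t,'green',394.5,197),(t,'white',379.3,183.5),(t,'btn',375.6,253.1),
    (s,'rim',131,170.5),(s,'green',107.5,170.5),(s,'white',123,186.5),(s,'btn',136.2,135.2)]
    x2,r2=fit2([],[],ob,x);print('ts',x2,np.degrees(x2[3]),np.round(r2,1))
    x3,r3=fit2(circ,yp,pts+ob,x);print('all',x3,np.degrees(x3[3]),np.round(r3,1))
E
python3 m5.py
```

```text
[ 0.57452836 -0.16585408  0.14377163 -1.16201329] -66.57845708740474
[ 1.2  1.2  1.   1.  -0.6  0.2 -0.5  0.4  0.8  0.6  0.2  0.1 -1.2  0.3
  0.5  0.2 -0.1  1.7]
ts [ 0.57607597 -0.16703642  0.14354235 -1.17631287] -67.3977628210784 [ 2.1 -1.2  0.8  0.5  1.5 -0.5  2.5 -0.3  1.4  3.6 -3.4 -1.3 -2.8 -0.5
 -2.1 -0.3]
all [ 0.57547389 -0.16688061  0.14279577 -1.17218709] -67.16137322341405 [ 1.2  1.2  1.3  1.4  0.   0.9  0.2  1.1  1.3  1.1  0.5 -0.2 -1.5  0.2
  0.9  0.5  0.4  0.7  2.7 -0.7  1.4  0.8  2.3 -0.1  2.5  0.4  1.8  3.6
 -2.9 -1.5 -2.1 -0.5 -2.3 -0.6]
```

```bash
cat > well.py <<'E'
from fit2 import *
from plant import readout
RIM=np.array([.5750,-.1663,.1435]);YAW=np.radians(-66.9);W=wellR(YAW);SEAT=RIM-.05*W[:,2]
FOOT=np.array([0,.0003,.068]);UP=-np.array([0,.0284,.9996])
def stat(v=True):
    s=readout.read_state();M=R.from_quat(s["eef_rot"]).as_matrix();p=np.array(s["eef_pos"])
    f=W.T@(p+M@FOOT-SEAT);l=W.T@(p+M@(FOOT+.025*UP)-SEAT);y=W.T@M[:,1];z=W.T@M[:,2]
    if v:
        print("t",round(s["time_s"],2),"foot(mm, seat frame)",np.round(f*1000,1),"lugpt",np.round(l*1000,1),"bar ang",round(np.degrees(np.arctan2(y[1],y[0])),1),"toolz in well",np.round(z,3),"gap",round(s["finger_gap"],3))
        print("TCP",np.round(W.T@(p-SEAT)*1000,1),"F well",np.round(W.T@s["force"],1),"T well",np.round(W.T@s["ft_torque"],2),"q",np.round(s["q"],3))
    return s,M,p,f,l
def rows(dw,roll,n,hand):
    s,M,p,f,l=stat(False);st=W@np.array(dw)/n;o=[]
    for i in range(n):
        o.append([hand,[round(float(x),4) for x in M.T@st],round(roll/n,2)]);M=M@R.from_euler('z',roll/n,degrees=True).as_matrix()
    print(o)
if __name__=="__main__": stat()
E
python3 well.py
```

```text
t 15.58 foot(mm, seat frame) [ -0.6   4.7 200. ] lugpt [ -0.8   3.5 225. ] bar ang 60.1 toolz in well [-0.007  0.024 -1.   ] gap 0.121
TCP [ -0.3   2.8 268. ] F well [-0.4 -1.2 -1.8] T well [-0.01  0.45 -0.02] q [ 0.012 -0.192  1.837 -0.484  1.293 -1.36 ]
```

```bash
python3 -c "
from well import *
rows([.0008,-.004,-.14],0,5,0)"
```

```text
[[0, [-0.001, -0.0011, 0.028], 0.0], [0, [-0.001, -0.0011, 0.028], 0.0], [0, [-0.001, -0.0011, 0.028], 0.0], [0, [-0.001, -0.0011, 0.028], 0.0], [0, [-0.001, -0.0011, 0.028], 0.0]]
```

Request:
servo_tool(targets=[[0, [-0.001, -0.001, 0.02], 0], [0, [-0.001, -0.001, 0.028], 0], [0, [-0.001, -0.001, 0.028], 0], [0, [-0.001, -0.001, 0.028], 0], [0, [-0.001, -0.0015, 0.02], 0], [0, [0, 0, 0.015], 0], [0, [0, 0, 0], 0]])

```text
time_s: 16.17
eef_pos: [0.5556, -0.1353, 0.2082]
eef_rot: [0.723, 0.642, -0.073, 0.244]
force: [-0.3, -0.9, -2.3]
finger_gap: 0.128
```

```bash
python3 well.py; python3 -c "
from h import *
f=grab('wrist','w6');crop(f,'w6c',150,90,370,290,3.4)
f=grab('scene','s6');crop(f,'s6c',75,90,205,210,5)"
```

```text
t 16.17 foot(mm, seat frame) [ 0.6 -4.4 56.1] lugpt [ 0.4 -5.4 81.1] bar ang 59.9 toolz in well [-0.009  0.015 -1.   ] gap 0.128
TCP [  1.   -5.7 124.1] F well [-0.5 -0.6 -2.3] T well [-0.07  0.52  0.03] q [-0.134 -0.055  1.948 -0.51   1.016 -1.364]
```

View pics/w6c.png

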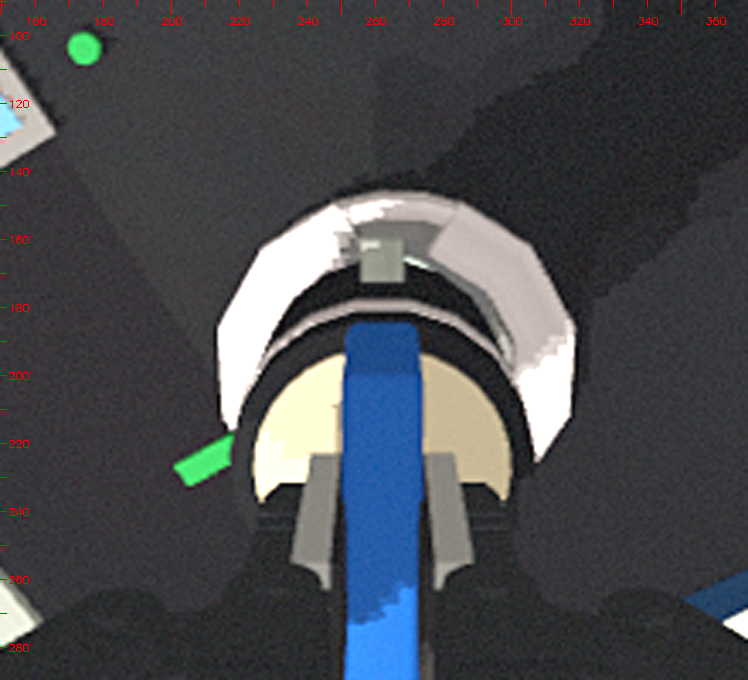

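View pics/s6c.png

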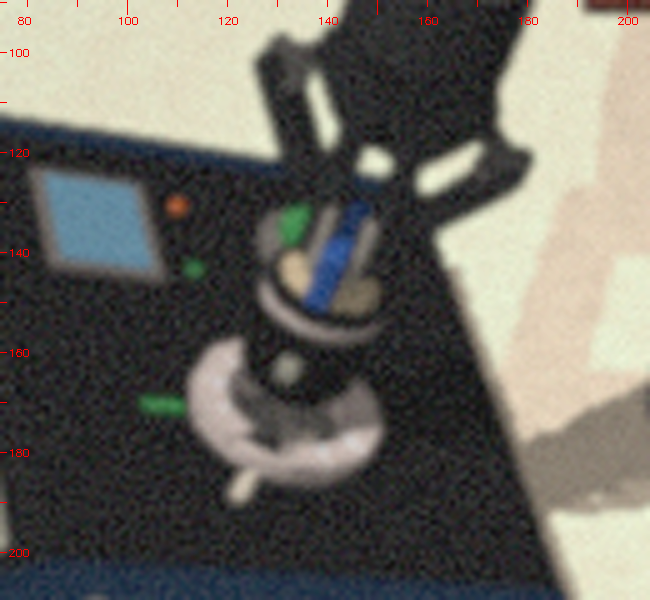

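```bash
python3 well.py; python3 -c "
from well import *
rows([-.0005,.005,0],0,2,0);rows([0,0,-.020],0,2,0)"
```

```text
t 16.27 foot(mm, seat frame) [ 2.2 -2.1 59.4] lugpt [ 2.  -3.2 84.4] bar ang 59.8 toolz in well [-0.007  0.019 -1.   ] gap 0.126
TCP [  2.5  -3.6 127.4] F well [-0.9  0.6 -2.4] T well [ 0.01  0.4  -0.  ] q [-0.131 -0.058  1.945 -0.51   1.018 -1.364]
[[0, [0.0015, 0.002, 0.0001], 0.0], [0, [0.0015, 0.002, 0.0001], 0.0]]
[[0, [-0.0002, -0.0001, 0.01], 0.0], [0, [-0.0002, -0.0001, 0.01], 0.0]]
```

Request:
servo_tool(targets=[[0, [0.003, 0.0015, 0], 0], [0, [0, 0, 0], 0], [0, [0, 0, 0], 0]])

```text
time_s: 16.52
eef_pos: [0.5605, -0.1296, 0.2122]
eef_rot: [0.722, 0.643, -0.07, 0.247]
force: [0.0, 0.4, -0.9]
finger_gap: 0.126
```

```bash
python3 well.py; python3 -c "
from h import *
f=grab('wrist','w7');crop(f,'w7c',150,90,370,290,3.4)"
```

```text
t 16.52 foot(mm, seat frame) [-0.1  2.9 61.3] lugpt [-0.3  1.7 86.2] bar ang 59.9 toolz in well [-0.005  0.023 -1.   ] gap 0.126
TCP [1.000e-01 1.100e+00 1.292e+02] F well [-0.7  0.1 -0.6] T well [-0.05  0.44  0.02] q [-0.121 -0.053  1.939 -0.512  1.019 -1.356]
```

View pics/w7c.png

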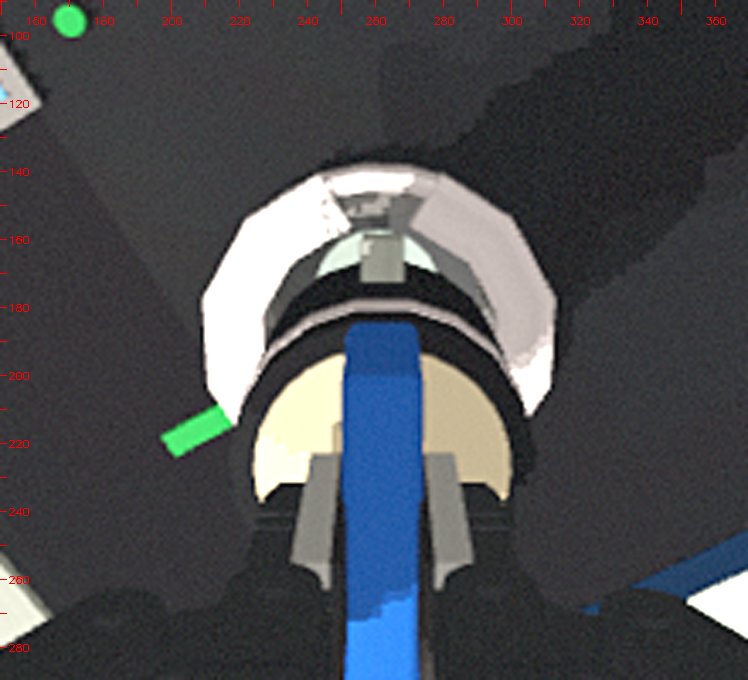

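Request:
servo_tool(targets=[[0, [0, -0.001, 0.01], 0], [0, [0, 0, 0.01], 0], [0, [0, 0, 0.008], 0], [0, [0, 0, 0], 0], [0, [0, 0, 0], 0]])

```text
time_s: 16.98
eef_pos: [0.5646, -0.1428, 0.1853]
eef_rot: [0.722, 0.643, -0.072, 0.245]
force: [0.8, -1.6, -2.4]
finger_gap: 0.127
```

```bash
python3 well.py; python3 -c "
from h import *
f=grab('wrist','w8');crop(f,'w8c',150,90,370,290,3.4)"
```

```text
t 16.98 foot(mm, seat frame) [-1.7  1.3 31. ] lugpt [-1.8  0.2 56. ] bar ang 60.0 toolz in well [-0.007  0.02  -1.   ] gap 0.127
TCP [-1.3 -0.3 99. ] F well [ 0.3  0.1 -3. ] T well [0.11 0.12 0.01] q [-0.147 -0.01   1.951 -0.524  0.963 -1.35 ]
```

View pics/w8c.png

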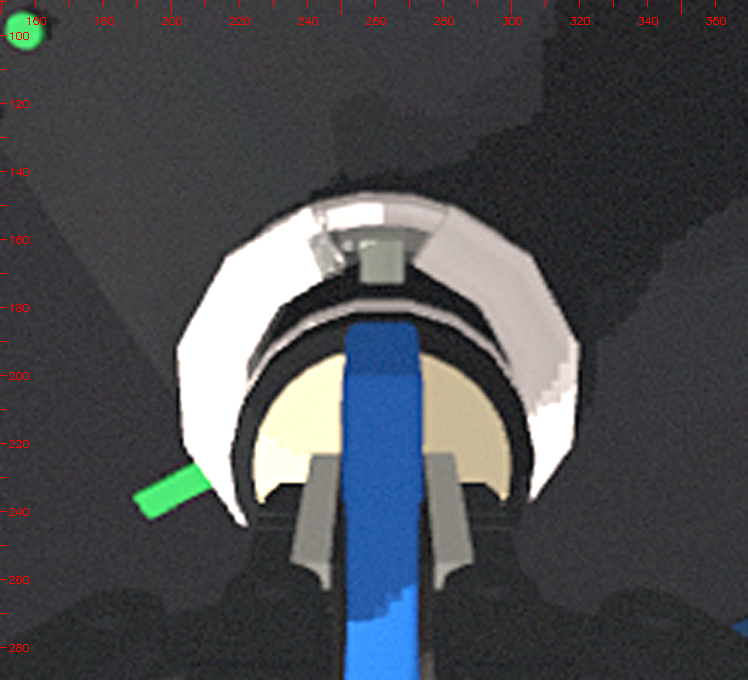

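Request:
servo_tool(targets=[[0, [-0.0008, 0.0005, 0.005], 0], [0, [0, 0, 0.005], 0], [0, [0, 0, 0.005], 0], [0, [0, 0, 0], 0], [0, [0, 0, 0], 0]])

```text
time_s: 17.45
eef_pos: [0.568, -0.1498, 0.1729]
eef_rot: [0.722, 0.643, -0.072, 0.245]
force: [0.4, 0.1, -2.0]
finger_gap: 0.125
```

```bash
python3 well.py; python3 -c "
from h import *
f=grab('wrist','w9');crop(f,'w9c',150,90,370,290,3.4)"
```

```text
t 17.45 foot(mm, seat frame) [-1.2  1.6 16.4] lugpt [-1.3  0.5 41.4] bar ang 60.0 toolz in well [-0.007  0.02  -1.   ] gap 0.125
TCP [-0.8 -0.  84.4] F well [-0.9  0.4 -1.8] T well [-0.03  0.52 -0.02] q [-0.16   0.014  1.953 -0.53   0.935 -1.348]
```

View pics/w9c.png

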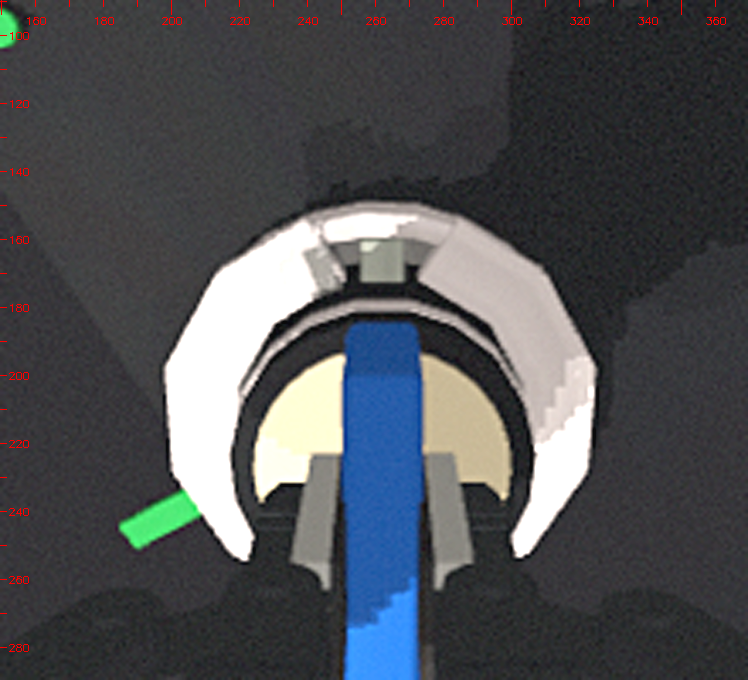

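Request:
servo_tool(targets=[[0, [0, 0, 0.004], 0], [0, [0, 0, 0.004], 0], [0, [0, 0, 0], 0], [0, [0, 0, 0], 0]])

```text
time_s: 17.83
eef_pos: [0.57, -0.1533, 0.1665]
eef_rot: [0.722, 0.643, -0.071, 0.246]
force: [0.7, -0.4, -2.4]
finger_gap: 0.125
```

```bash
python3 well.py
```

```text
t 17.83 foot(mm, seat frame) [-0.9  2.1  8.9] lugpt [-1.1  1.  33.8] bar ang 60.0 toolz in well [-0.007  0.021 -1.   ] gap 0.125
TCP [-0.6  0.5 76.8] F well [-0.6  0.5 -2.4] T well [0.03 0.42 0.02] q [-0.167  0.027  1.953 -0.534  0.919 -1.345]
```

Request:
servo_tool(targets=[[0, [0, 0, 0.003], 0], [0, [0, 0, 0.002], 0], [0, [0, 0, 0], 0], [0, [0, 0, 0], 0]])

```text
time_s: 18.17
eef_pos: [0.5729, -0.1546, 0.1657]
eef_rot: [0.722, 0.643, -0.07, 0.247]
force: [-7.3, 11.8, 16.4]
finger_gap: 0.13
```

```bash
python3 well.py; python3 -c "
from h import *
f=grab('wrist','w10');crop(f,'w10c',150,90,370,290,3.4)
f=grab('scene','s10');crop(f,'s10c',75,90,205,210,5)"
```

```text
t 18.17 foot(mm, seat frame) [0.9 4.6 7.1] lugpt [ 0.7  3.4 32. ] bar ang 59.9 toolz in well [-0.004  0.025 -1.   ] gap 0.13
TCP [ 1.1  2.6 75. ] F well [-3.7 -2.1 21.1] T well [-0.61  1.13  0.05] q [-0.169  0.032  1.95  -0.536  0.912 -1.344]
```

View pics/w10c.png

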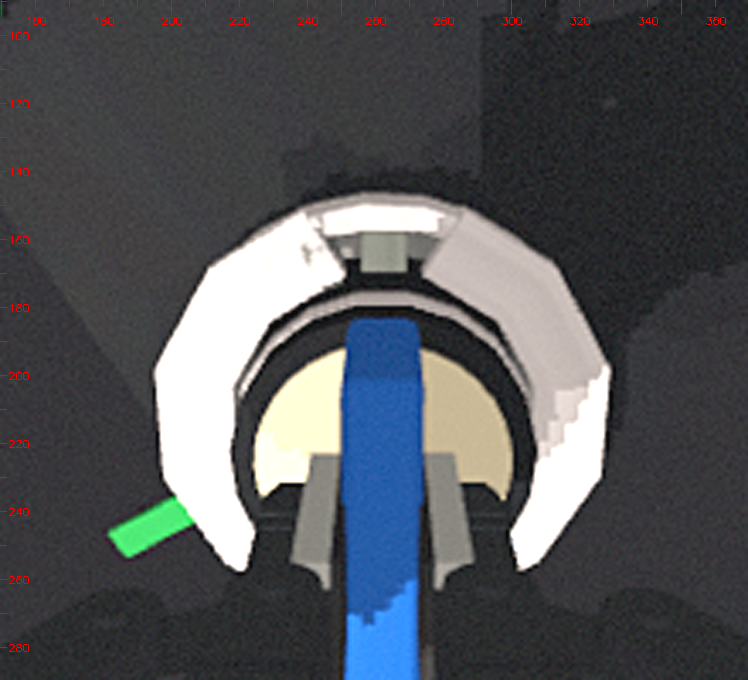

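View pics/s10c.png

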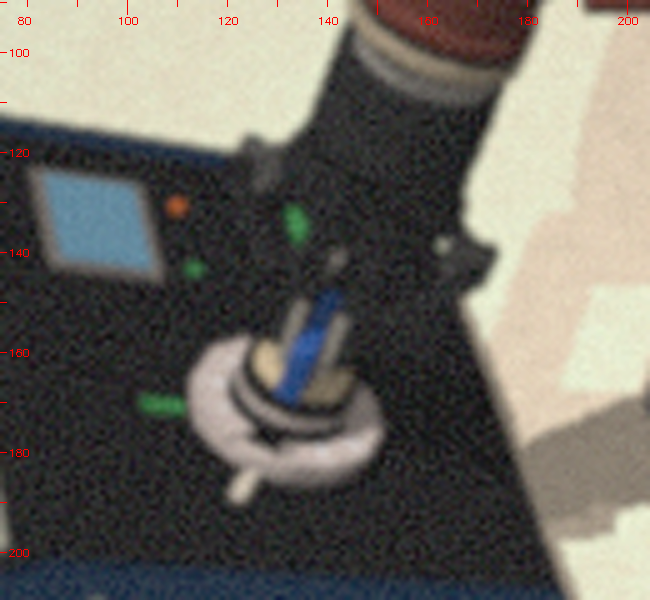

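Request:
servo_tool(targets=[[0, [0, 0, 0.002], 0], [0, [0, 0, 0], 0], [0, [0, 0, 0], 0]])

```text
time_s: 18.52
eef_pos: [0.5731, -0.1547, 0.1656]
eef_rot: [0.722, 0.643, -0.07, 0.247]
force: [-18.2, 20.8, 30.2]
finger_gap: 0.123
```

```bash
python3 well.py
```

```text
t 18.52 foot(mm, seat frame) [1.1 4.7 6.9] lugpt [ 0.8  3.5 31.9] bar ang 59.8 toolz in well [-0.004  0.025 -1.   ] gap 0.123
TCP [ 1.2  2.8 74.9] F well [-7.7 -8.5 39.3] T well [-1.59  1.87  0.07] q [-0.169  0.032  1.95  -0.536  0.912 -1.343]
```

Request:
servo_tool(targets=[[0, [0.0004, -0.0014, -0.001], 0], [0, [0, 0, 0], 4], [0, [0, 0, 0], 4], [0, [0, 0, 0], 4], [0, [0, 0, 0], 0], [0, [0, 0, 0], 0]])

```text
time_s: 19.02
eef_pos: [0.5729, -0.1552, 0.1658]
eef_rot: [0.785, 0.563, -0.042, 0.255]
force: [-6.6, 9.5, 19.4]
finger_gap: 0.126
```

```bash
python3 well.py; python3 -c "
from h import *
f=grab('wrist','w11');crop(f,'w11c',150,90,370,290,3.4)"
```

```text
t 19.02 foot(mm, seat frame) [1.6 4.5 6.8] lugpt [ 1.2  3.3 31.8] bar ang 47.8 toolz in well [-0.002  0.027 -1.   ] gap 0.126
TCP [ 1.5  2.4 74.8] F well [-0.1 -2.3 22.4] T well [-0.52  0.56 -0.37] q [-0.17   0.03   1.953 -0.538  0.908 -1.132]
```

View pics/w11c.png

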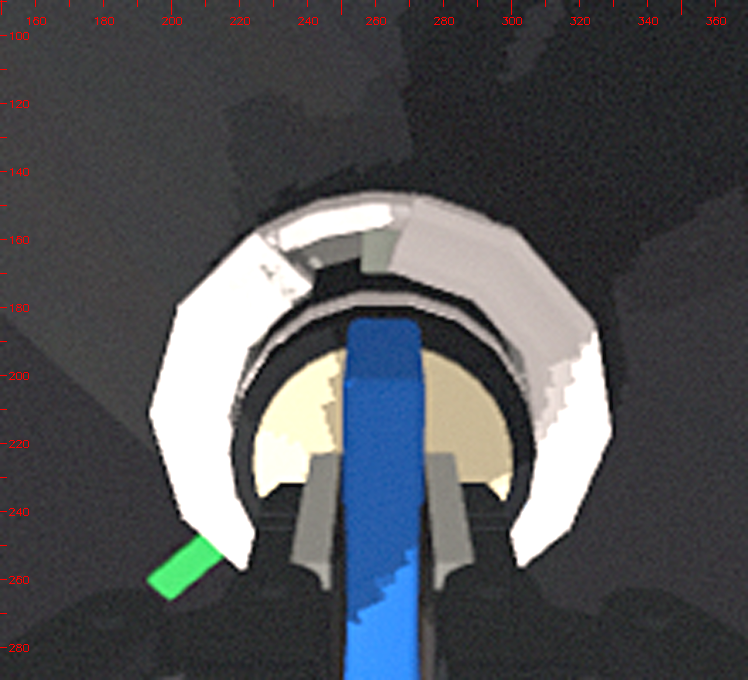

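Request:
servo_tool(targets=[[0, [0, 0, 0.0005], 4], [0, [0, 0, 0.001], 4], [0, [0, 0, 0.0012], 4], [0, [0, 0, 0.0012], 4], [0, [0, 0, 0.0012], 4], [0, [0, 0, 0], 0]])

```text
time_s: 19.57
eef_pos: [0.5737, -0.1577, 0.1614]
eef_rot: [0.871, 0.417, 0.002, 0.258]
force: [-7.9, 2.9, 17.6]
finger_gap: 0.126
```

```bash
python3 well.py
```

```text
t 19.57 foot(mm, seat frame) [1.8 4.  1.8] lugpt [ 1.2  3.1 26.7] bar ang 27.7 toolz in well [-0.001  0.026 -1.   ] gap 0.126
TCP [ 1.6  2.1 69.7] F well [ 3.8 -6.2 18.1] T well [-1.02 -0.52 -0.3 ] q [-0.174  0.038  1.953 -0.542  0.899 -0.779]
```

Request:
servo_tool(targets=[[0, [-0.0005, -0.0003, 0.0013], 4], [0, [0, 0, 0.0013], 4], [0, [0, 0, 0.0013], 4], [0, [0, 0, 0.0013], 4], [0, [0, 0, 0.0013], 4], [0, [0, 0, 0], 0]])

```text
time_s: 20.07
eef_pos: [0.5757, -0.1607, 0.1581]
eef_rot: [0.93, 0.259, 0.048, 0.255]
force: [-11.8, 15.8, 31.5]
finger_gap: 0.128
```

```bash
python3 well.py
```

```text
t 20.07 foot(mm, seat frame) [ 3.3  4.8 -2.9] lugpt [ 2.6  4.  22.1] bar ang 7.6 toolz in well [ 0.     0.028 -1.   ] gap 0.128
TCP [ 3.   2.9 65.1] F well [-0.8 -4.7 36.9] T well [-1.53  0.32 -0.27] q [-0.179  0.047  1.953 -0.545  0.888 -0.428]
```

Request:
servo_tool(targets=[[0, [0, 0, 0.0005], 4], [0, [0, 0, 0.0005], 4], [0, [0, 0, 0.001], 0], [0, [0, 0, 0], 0], [0, [0, 0, 0], 0]])

```text
time_s: 20.48
eef_pos: [0.5761, -0.1607, 0.158]
eef_rot: [0.946, 0.196, 0.065, 0.251]
force: [-22.8, 26.6, 45.9]
finger_gap: 0.124
```

```bash
python3 well.py; python3 -c "
from h import *
f=grab('wrist','w12');crop(f,'w12c',150,90,370,290,3.4)"
```

```text
t 20.48 foot(mm, seat frame) [ 3.5  5.1 -3. ] lugpt [ 2.8  4.4 22. ] bar ang -0.2 toolz in well [ 0.     0.028 -1.   ] gap 0.124
TCP [ 3.2  3.2 65. ] F well [ -6.  -10.5  56.4] T well [-2.55  1.08  0.27] q [-0.179  0.047  1.952 -0.545  0.888 -0.291]
```

View pics/w12c.png

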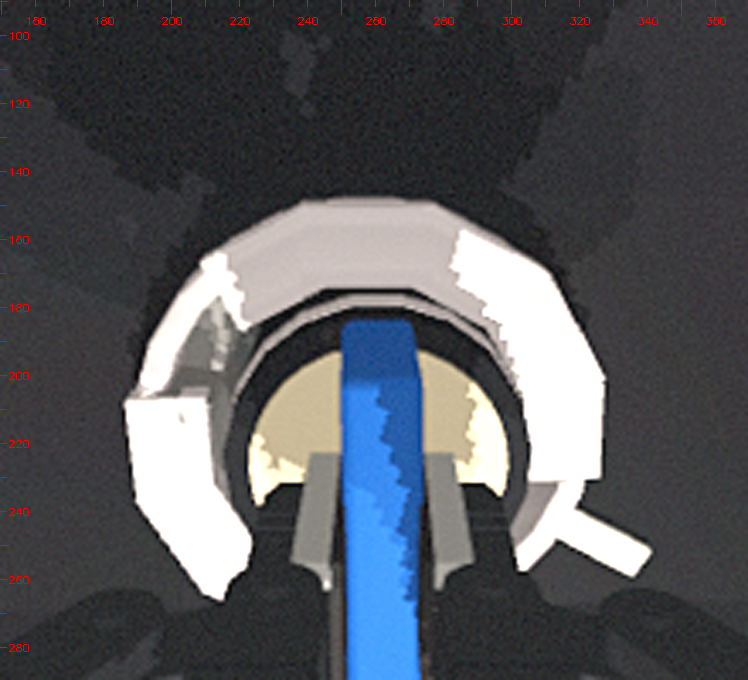

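Request:
servo_tool(targets=[[0, [-0.001, -0.0007, -0.002], 0], [0, [0, 0, -0.002], 0], [0, [0, 0, 0], 0], [0, [0, 0, 0], 0]])

```text
time_s: 20.87
eef_pos: [0.5741, -0.1606, 0.158]
eef_rot: [0.946, 0.196, 0.065, 0.251]
force: [-3.2, 4.5, 18.0]
finger_gap: 0.129
```

```bash
python3 well.py
```

```text
t 20.87 foot(mm, seat frame) [ 2.8  3.3 -2.6] lugpt [ 2.1  2.6 22.4] bar ang -0.1 toolz in well [ 0.001  0.028 -1.   ] gap 0.129
TCP [ 2.5  1.4 65.4] F well [ 4.3 -1.2 18.3] T well [-0.42 -0.61  0.11] q [-0.179  0.043  1.957 -0.546  0.888 -0.292]
```

Request:
servo_tool(targets=[[0.55, [0, 0, 0], 0], [0.55, [0, 0, 0], 0], [0.55, [0, 0, 0], 0], [0.55, [0, 0, 0], 0], [0.55, [0, 0, 0], 0], [0.55, [0, 0, 0], 0]])

```text
time_s: 21.37
eef_pos: [0.5699, -0.1599, 0.1515]
eef_rot: [0.947, 0.196, 0.061, 0.248]
force: [0.2, 0.2, 0.8]
finger_gap: 0.546
```

```bash
python3 well.py
```

```text
t 21.37 foot(mm, seat frame) [-3.  -0.8 -7.2] lugpt [-3.5 -1.3 17.8] bar ang 0.0 toolz in well [-0.007  0.02  -1.   ] gap 0.546
TCP [-2.8 -2.1 60.8] F well [0.3 0.3 0.7] T well [-0.03  0.22 -0.01] q [-0.18   0.048  1.963 -0.543  0.888 -0.292]
```

Request:
servo_tool(targets=[[0.55, [0, 0, -0.01], 0], [0.55, [0, 0, -0.03], 0], [0.55, [0, 0, -0.04], 0], [0.55, [0, 0, -0.03], 0], [0.55, [0, 0, 0], 0], [0.55, [0, 0, 0], 0]])

```text
time_s: 21.87
eef_pos: [0.5482, -0.1099, 0.2509]
eef_rot: [0.946, 0.196, 0.064, 0.249]
force: [0.8, 0.4, -0.2]
finger_gap: 0.551
```

```bash
python3 well.py; python3 -c "
from h import *
f=grab('wrist','w13')
f=grab('scene','s13');crop(f,'s13c',75,90,205,210,5)"
```

```text
t 21.87 foot(mm, seat frame) [ -0.3  -0.8 106.2] lugpt [ -0.9  -1.5 131.2] bar ang -0.1 toolz in well [-0.004  0.026 -1.   ] gap 0.551
TCP [ -0.4  -2.6 174.2] F well [-0.2  0.9 -0.2] T well [ 0.01  0.24 -0.01] q [-0.083 -0.122  1.929 -0.498  1.103 -0.316]
```

View pics/w13.png

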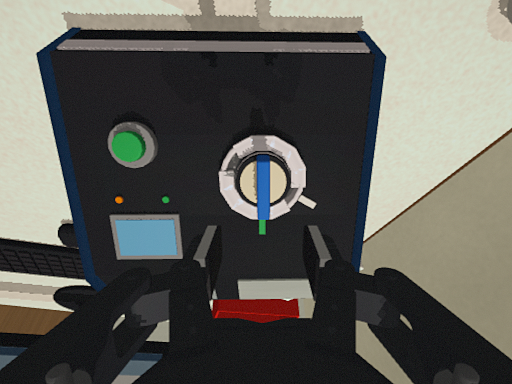

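View pics/s13c.png

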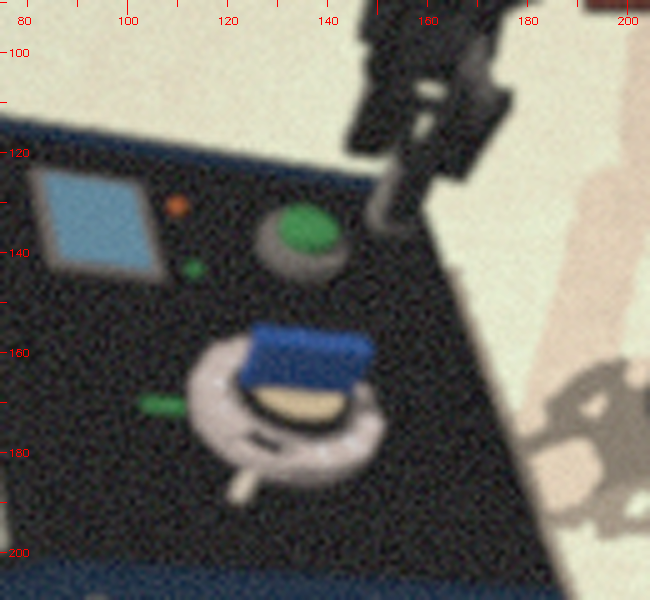

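```bash
python3 -c "
from well import *
f=load('w13');crop(f,'w13c',90,110,330,250,3.3)
s=load('s13')
for nm,g in(('w',f),('s',s)):
  for dz in (0,.005):
    P=[[ .028,.006,.09+dz],[.028,-.006,.09+dz],[-.028,.006,.09+dz],[-.028,-.006,.09+dz],[.0365,0,.03+dz],[0,0,.06+dz]]
    q=proj(g,SEAT+np.array(P)@W.T)
    print(nm,dz,np.round(q,1).tolist())
  print('rim, green, btn',np.round(proj(g,RIM+np.array([PTS[k] for k in('rim','green','btn')])@W.T),1).tolist())
"
```

```text
w 0 [[268.7, 220.1], [255.6, 220.3], [269.1, 160.0], [255.1, 160.0], [260.8, 205.3], [261.3, 181.8]]
w 0.005 [[269.0, 222.4], [255.6, 222.6], [269.4, 161.1], [255.1, 161.2], [260.9, 206.9], [261.5, 183.2]]
rim, green, btn [[261.1, 179.1], [261.0, 224.8], [125.3, 146.6]]
s 0 [[125.8, 157.2], [124.8, 153.8], [148.7, 159.9], [147.6, 156.6], [114.3, 173.8], [133.0, 166.2]]
s 0.005 [[126.4, 155.6], [125.4, 152.2], [149.4, 158.3], [148.2, 155.0], [114.9, 172.3], [133.6, 164.7]]
rim, green, btn [[131.7, 169.2], [106.6, 170.5], [135.3, 134.9]]
```

View pics/w13c.png

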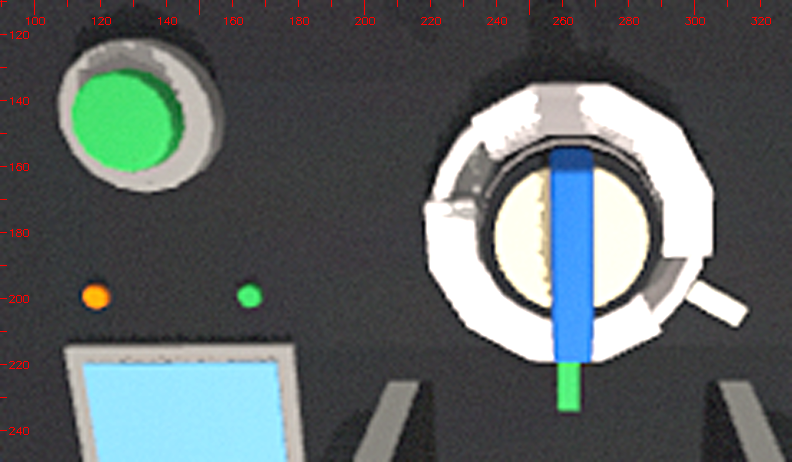

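```bash
python3 -c "
from well import *
rows([-.0346,-.127,-.054],0,6,0)"
```

```text
[[0, [-0.0213, -0.0057, 0.0086], 0.0], [0, [-0.0213, -0.0057, 0.0086], 0.0], [0, [-0.0213, -0.0057, 0.0086], 0.0], [0, [-0.0213, -0.0057, 0.0086], 0.0], [0, [-0.0213, -0.0057, 0.0086], 0.0], [0, [-0.0213, -0.0057, 0.0086], 0.0]]
```

Request:
servo_tool(targets=[[0, [-0.0213, -0.0057, 0], 0], [0, [-0.0213, -0.0057, 0.004], 0], [0, [-0.0213, -0.0057, 0.009], 0], [0, [-0.0213, -0.0057, 0.013], 0], [0, [-0.0213, -0.0057, 0.013], 0], [0, [-0.0213, -0.0057, 0.012], 0], [0, [0, 0, 0], 0], [0, [0, 0, 0], 0], [0, [0, 0, 0], 0]])

```text
time_s: 22.72
eef_pos: [0.4293, -0.1578, 0.1841]
eef_rot: [0.947, 0.196, 0.061, 0.248]
force: [0.1, -0.4, 0.8]
finger_gap: -0.001
```

```bash
python3 well.py; python3 -c "
from h import *
f=grab('wrist','w14');crop(f,'w14c',150,90,370,290,3.4)"
```

```text
t 22.72 foot(mm, seat frame) [ -36.1 -129.3   49.6] lugpt [ -36.6 -129.8   74.6] bar ang -0.0 toolz in well [-0.007  0.02  -1.   ] gap -0.001
TCP [ -36.  -130.7  117.6] F well [ 0.8 -0.   0.5] T well [-0.01  0.25 -0.05] q [-0.245 -0.387  2.27  -0.481  0.969 -0.435]
```

View pics/w14c.png

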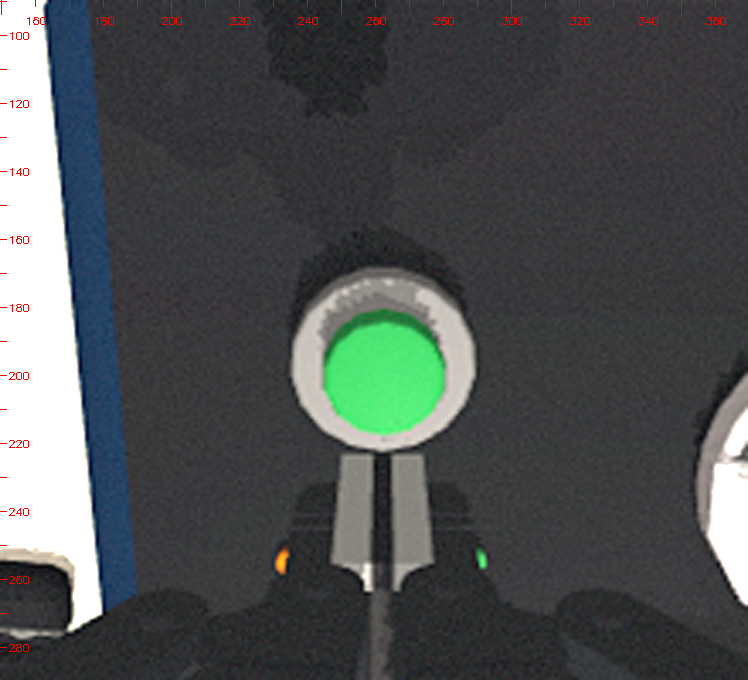

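Request:
servo_tool(targets=[[0, [0, 0, 0.02], 0], [0, [0, 0, 0.02], 0], [0, [0, 0, 0.016], 0], [0, [0, 0, 0], 0], [0, [0, 0, 0], 0]])

```text
time_s: 23.18
eef_pos: [0.4412, -0.1824, 0.1352]
eef_rot: [0.947, 0.196, 0.06, 0.248]
force: [-0.4, 0.1, 0.6]
finger_gap: -0.003
```

```bash
python3 well.py
```

```text
t 23.18 foot(mm, seat frame) [ -37.  -128.    -6.3] lugpt [ -37.5 -128.5   18.7] bar ang 0.0 toolz in well [-0.008  0.02  -1.   ] gap -0.003
TCP [ -36.7 -129.4   61.7] F well [ 0.  -0.3  0.6] T well [0.03 0.21 0.02] q [-0.303 -0.267  2.281 -0.514  0.828 -0.416]
```

Request:
servo_tool(targets=[[0, [0, 0.001, 0.005], 0], [0, [0, 0, 0.005], 0], [0, [0, 0, 0], 0], [0, [0, 0, 0], 0]])

```text
time_s: 23.52
eef_pos: [0.4448, -0.1879, 0.1286]
eef_rot: [0.946, 0.196, 0.062, 0.249]
force: [0.7, 1.4, 5.1]
finger_gap: 0.003
```

```bash
python3 well.py
```

```text
t 23.52 foot(mm, seat frame) [ -34.5 -126.7  -15.3] lugpt [ -35.1 -127.3    9.7] bar ang -0.0 toolz in well [-0.005  0.023 -1.   ] gap 0.003
TCP [ -34.5 -128.3   52.7] F well [1.7 1.2 4.9] T well [0.22 0.05 0.  ] q [-0.315 -0.245  2.28  -0.522  0.802 -0.413]
```

Request:
servo_tool(targets=[[0, [0, 0, 0.003], 0], [0, [0, 0, 0.002], 0], [0, [0, 0, 0], 0], [0, [0, 0, 0], 0]])

```text
time_s: 23.85
eef_pos: [0.4455, -0.1889, 0.1272]
eef_rot: [0.947, 0.195, 0.062, 0.249]
force: [-27.4, 32.0, 46.2]
finger_gap: -0.003
```

```bash
python3 well.py
```

```text
t 23.85 foot(mm, seat frame) [ -34.2 -126.5  -17.1] lugpt [ -34.8 -127.     7.9] bar ang -0.1 toolz in well [-0.005  0.022 -1.   ] gap -0.003
TCP [ -34.1 -128.    50.9] F well [-11.7 -12.6  60.1] T well [-2.11  2.37  0.11] q [-0.316 -0.239  2.278 -0.523  0.799 -0.41 ]
```

```bash
python3 -c "
from h import *
f=grab('wrist','w15');crop(f,'w15c',190,150,330,290,5)
f=grab('scene','s15');crop(f,'s15c',95,90,175,170,7)"
```

```text
(no output)
```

View pics/w15c.png

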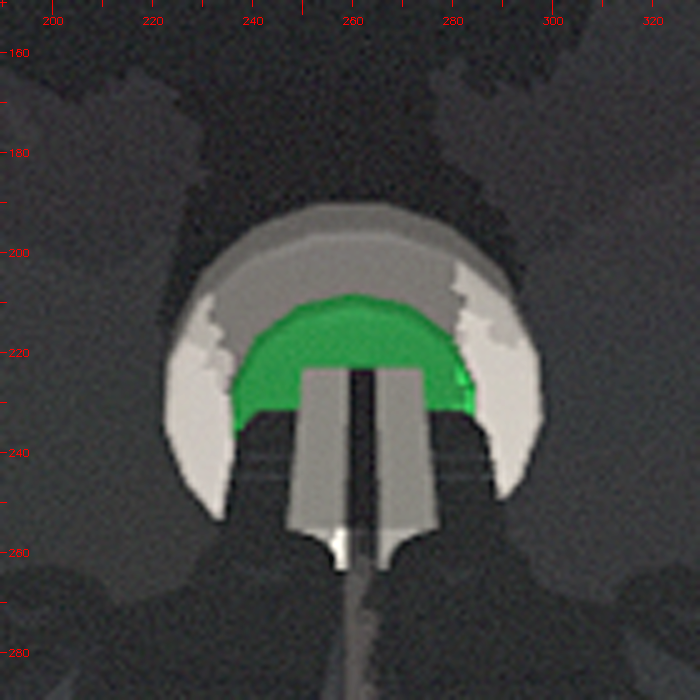

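View pics/s15c.png

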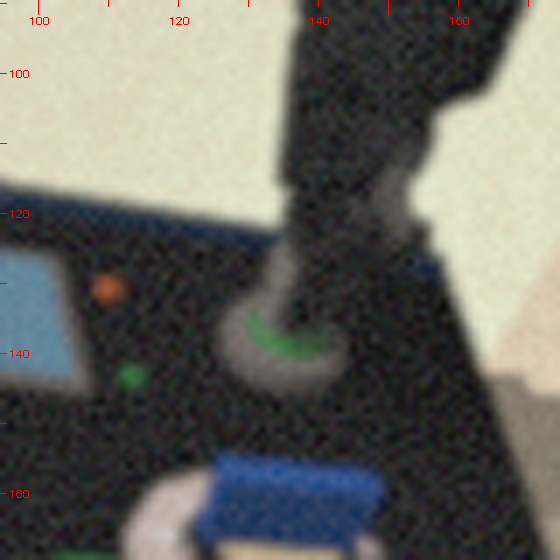

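Request:
servo_tool(targets=[[0, [0, 0, -0.01], 0], [0, [0, 0, -0.02], 0], [0, [0, 0, -0.03], 0], [0, [0, 0, -0.03], 0], [0, [0, 0, -0.02], 0], [0, [0, 0, 0], 0], [0, [0, 0, 0], 0], [0, [0, 0, 0], 0]])

```text
time_s: 24.62
eef_pos: [0.4206, -0.1409, 0.2174]
eef_rot: [0.947, 0.196, 0.061, 0.248]
force: [-0.7, -0.2, -0.8]
finger_gap: 0.004
```

```bash
python3 well.py; python3 -c "
from h import *
f=grab('wrist','w16')
f=grab('scene','s16');crop(f,'s16c',75,90,205,210,5);grab('top','t16')"
```

```text
t 24.62 foot(mm, seat frame) [ -36.  -130.7   88. ] lugpt [ -36.5 -131.2  113. ] bar ang 0.0 toolz in well [-0.007  0.02  -1.   ] gap 0.004
TCP [ -35.8 -132.   156. ] F well [-0.5 -0.7 -0.7] T well [-0.02  0.21  0.04] q [-0.203 -0.456  2.251 -0.467  1.066 -0.441]
```

View pics/w16.png

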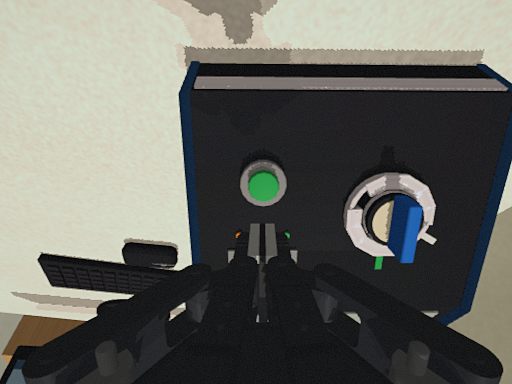

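View pics/s16.png

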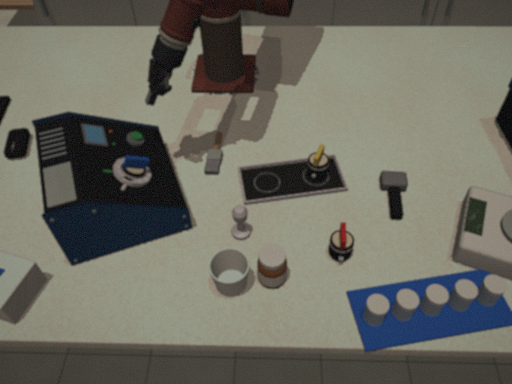

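View pics/s16c.png

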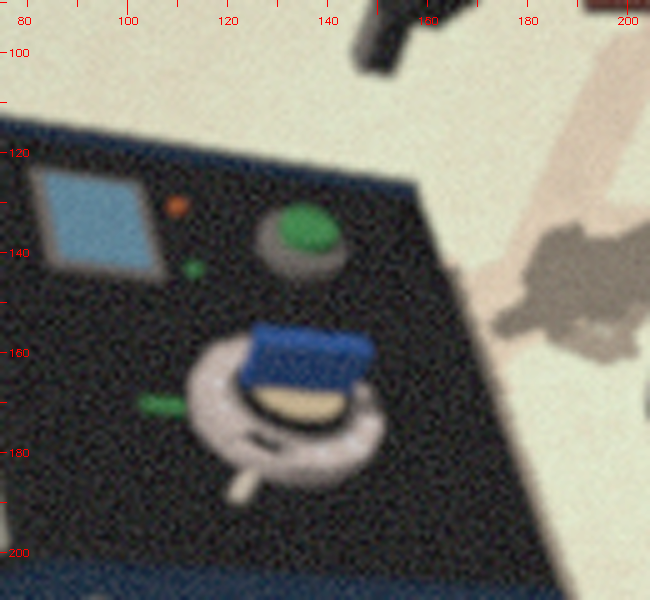

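```bash
python3 -c "
from plant import bot
print(bot.hand_in())"
```

```text
the job is handed in; nothing more can be done
None
```

The sample cup is in the well with its bar at the green mark. The start button was pressed once and came back up, and I handed the job in at about 24.8 s of the 48 s. `hand_in` gives no verdict, so what follows rests on my own checks.

**What I did**
- **Tilting:** the moves only shift and roll the tool, so I tilted it 30° by pushing outward at the arm's reach limit, with the cup already gripped upright from the tray.
- **Loading:** the cup entered at the white mark with the bar at 60°. It met firm contact at the ledge, then turned 60° clockwise under press. It sank about 9.9 mm of the expected 10 mm and came to a hard stop at 56 N.
- **Button:** I pressed it with shut fingers until it stopped hard at 60 N and sat level with its collar in the picture. I then withdrew clear.

**Last checks**
- **Cup:** in the scene view, the ends of the bar's top are within 1 pixel of where a fully home cup would put them, and the bar is about 0.5° or less off the green mark.
- **Button and bench:** the button is up again, and nothing else on the bench looks moved by eye.
- **Robot:** it touches nothing.

**What disagreed**
- **Height:** tool readings at the seat were about 3 mm lower than the camera fit. I went by the contact and the ledge-to-seat drop instead.
- **Bar length:** in one wrist picture the bar measured about 57 pixels against 60 predicted. That would put the cup too low, not too high.
- **Tool angle:** the tool was about 1.5° off the well's axis, which the cup took up by pivoting in the pads.
- **Joint limits:** while setting the tilt, joints 2 and 3 rested on their range limits. They read up to 0.003 rad past the rounded limits given.

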